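# Load filter capsules into the inspection chamber

### The arm

A 6-joint arm with a two-finger parallel gripper is mounted at the origin on the work surface. World frame = base frame: x ahead of the robot, y to its left, z up, the work surface at z = 0. Lengths are in m, angles in degrees, forces in N, time in s.
With the tool pointing down it reaches from about 0.375 to 0.9 m from the base axis. Payload 3.1 kg.
Tool frame: the origin (TCP) lies on the centre line of the jaws, within the pads' length; the fingertips stand finger_overhang ahead of it and the grasp point (between the pads) lies 5 mm behind it (finger_overhang is the distance from the TCP to the fingertips, in m); z points along the fingers, y is the line along which they close (so a half turn about z gives the same grasp; the last joint's range is limited). The gripper opens to 87 mm and grips with 3 to 60 N. Pads are 19 mm wide; open, the fingers measure 117 mm over their backs; the gripper's body (75 mm by 190 mm) begins 51 mm behind the grasp point.
Start: joints at [-86.488, 30.224, 82.088, -0, 67.689, -10.227], TCP at [0.148, -0.607, 0.237] pointing down, gripper open.
Joint ranges: [-176.69, 176.69], [-43.24, 126.21], [12.49, 139.97], [-82, 262], [0, 151.66], [-163.58, 163.58]. Speed limits (degrees/s): [159.86, 159.86, 180, 180, 180, 180].

### API

Orientations are given as a 3x3 rotation matrix whose columns are the frame's x, y, z axes.
In Python, from rig import read_state, capture, calibration, hand_in, finger_overhang gives the robot as it stands.
- The arm moves only by the tool send_rows, never from a script. Its argument "plan" is a list of rows, each a list of 5 numbers: the closure in counts, from 0 (fully open) to 255 (shut), then the shift along the tool's x, y, z in m, then the turn about the tool's z in rad. A call has 1 to 20 rows; each row shifts and turns the commanded pose from where the row before left it, along the tool's axes as they then stand; what a row does not reach is not made up. A row lasts 1/12 s, in which the tool goes at most 41.7 mm and 7.16 degrees, less where a joint would pass 70% of its speed; a pose out of reach is approached as far as the arm can. A call is refused whole if a number of a shift passes 0.0417 or a number of a turn 0.125, either way. A call with a gripper value outside its range is refused whole. The fingers move at their own pace and stop on an object; the grip force is fixed at half the most. Time passes only in rows, so rows that do not move let the fingers close. It gives the time, the measured TCP pose, the force, the opening and the grip force at its end, in the units of the state.
- read_state(): the state, without advancing time (a new reading comes with each control period).
- capture(name): name is "scene" or "top" or "wrist"; returns (picture, depth): 400x640x3 uint8, blue, green, red; 400x640 float32, m along the optical axis (not along the pixel's ray), 0 where there is no reading.
- calibration(name): a dict with "fx", "fy", "cx", "cy" (pixels), "xyz" and "rotation" of the camera in the world. Camera axes: x right, y down, z forward; pixel columns grow to the right and rows downward; lengths in m; the calibration is good to about 2 mm. A picture is of the moment at which its call begins: read the wrist's pose just before it. calibration takes no time and is no camera call; for the wrist camera it gives the pose at the moment of the call.
- hand_in(): hands the job in; it is judged then, once.
The state is a dict: "time_s": time; "joint_positions": joint angles; "qvel": joint speeds; "tau": joint torques, N m; "position": TCP position; "tcp_rot": TCP orientation; "force": force on the tool from outside, world axes, zero at the start; "moment": the same for the moment, N m; "opening": opening from 0.0 (shut) to 1.0 (fully open); "grasp_force": force on a finger pad.
Only numpy, scipy, OpenCV 4.12 (cv2) and the standard library are available. Lean on these libraries where they do the work, as an engineer would, in place of code of your own. Each camera call takes 0.05 s, during which the arm holds its last target. There are 200 camera calls.

### The job

Load the inspection chamber: swing its door wide open, wind the handwheel until the carriage has come out and its pointer is level with the outer brass flag, and lay every white filter capsule that is on the bench flat in a lane of its own on the carriage. Then wind the carriage back in until the pointer is level with the inner brass flag and shut the door fully. Do not run the carriage out past a door that is not wide open, and leave the other things on the bench where they are.

Things in the scene. Friction and masses are not known exactly. Their poses are not given: they have to be found in the camera images.
- rig: Fixed inspection chamber and slide bed. Origin on the bench under the middle of the door opening; y points out of the door along the slide, x away from the robot (turned 5 deg at most), z up. White box x -120 to 125 mm, y -200 to 0, 165 tall, clear roof; bed 20 thick, x -150 to 120, y to 345; gearbox 75 tall at x -5, y 275; scale strip along the bed's robot side, x -147 to -121.
- door (a joint): Door opening in rad: 0 shut, 1.75 fully open. It covers the chamber's +y face, z 30 to 160 mm, on a vertical hinge at the side away from the robot (rig x 128, y 0); its free edge, 244 mm from the hinge, swings out along rig +y (clockwise from above). Friction 0.06 N m, no latch, stays where left.
- door_handle (a point): Grip point, 137 mm above the bench, on the door's upright round steel handle bar, 14 mm across, z 62 to 162 mm, upper end free: grip it from above. It is 175 mm along the door from the hinge and 50 mm out of its plane (29 mm clear to the door's face). Brackets join it to the door at z 68 and 105 mm only.
- door_hinge (a point): Point on the door's vertical hinge axis at the height of door_handle.
- wheel (a joint): Handwheel angle in rad, positive clockwise seen from above, 0 to 23. It drives the carriage by gearbox and screw: 10 mm per rad, clockwise brings the carriage out, anticlockwise takes it in. It takes about 4 N at the handle and stays where left.
- wheel_handle (a point): Grip point, 138 mm above the bench, on the handwheel's upright round black handle, 24 mm across, z 103 to 158 mm. It goes round the hub at 48 mm radius and spins freely on its own axis, so the gripper need not turn. The wheel is 126 mm across, its rim's top 103 mm above the bench.
- wheel_hub (a point): Point on the handwheel's vertical axis at the height of wheel_handle.
- carriage (a joint): How far the carriage is wound out along rig +y, m: starts at 0 inside the chamber, at most 0.23.
- pointer (a point): Tip of the carriage's black pointer, which travels along the scale strip on the robot side of the bed, outside the chamber.
- load_mark (a point): Outer brass flag (block 18 x 10 x 14 mm at the edge of the scale strip, set anew each time), the one farther from the chamber: the point that the pointer passes at the middle of its 10 mm width. They are level when at the same place along rig y (this point's y axis).
- home_mark (a point): The same for the inner brass flag, the one nearer to the chamber door.
- lane0 (a point): Middle of the floor of the carriage's lane nearest the robot, 45 mm above the bench; moves with the carriage. The lanes lie along rig y, 66 mm apart, each 58 mm wide and 132 mm long between black ribs and end strips that stand 7 mm above the floor. With the carriage in, the lanes are under the chamber's roof.
- lane1 (a point): Middle of the floor of the carriage's lane in the middle, 45 mm above the bench; moves with the carriage. The lanes lie along rig y, 66 mm apart, each 58 mm wide and 132 mm long between black ribs and end strips that stand 7 mm above the floor. With the carriage in, the lanes are under the chamber's roof.
- lane2 (a point): Middle of the floor of the carriage's lane farthest from the robot, 45 mm above the bench; moves with the carriage. The lanes lie along rig y, 66 mm apart, each 58 mm wide and 132 mm long between black ribs and end strips that stand 7 mm above the floor. With the carriage in, the lanes are under the chamber's roof.
- capsule0: White plastic filter capsule, 120 mm long, a round body 36 mm across with a square 44 x 44 x 16 mm flange near each end (so it does not roll); 0.16 kg. Origin at its centre, 22 mm above what it lies on, x axis along its length. Lies on the bench to the robot's left at the start. Not every run has all three.
- capsule1: White plastic filter capsule, 120 mm long, a round body 36 mm across with a square 44 x 44 x 16 mm flange near each end (so it does not roll); 0.16 kg. Origin at its centre, 22 mm above what it lies on, x axis along its length. Lies on the bench to the robot's left at the start. Not every run has all three.
- capsule2: White plastic filter capsule, 120 mm long, a round body 36 mm across with a square 44 x 44 x 16 mm flange near each end (so it does not roll); 0.16 kg. Origin at its centre, 22 mm above what it lies on, x axis along its length. Lies on the bench to the robot's left at the start. Not every run has all three.
- borescope: Black inspection-camera handset, a box 100 x 62 x 30 mm with a 60 mm round probe; lies among the capsules, leave alone.
- spanner: Steel spanner, 160 mm, leave alone.
- spray: Bottle 150 mm tall, leave alone.
- gauge_block: Dark steel block 60 x 40 x 30 mm, leave alone.
- grease_tin: Round tin 60 mm across and 50 mm tall, leave alone.
- big_cap: White round housing cap 110 mm across and 45 mm tall, leave alone.
Things that resemble listed ones, but are neither listed nor needed, are in the scene too. What is shaped like the capsule0 but red or turquoise is not meant.

How it is judged:
By the outcome, as a careful person would: the job done as asked, in the order asked, and still so for the second after the job is handed in, with the robot touching nothing.
Of capsule0, capsule1, capsule2 only 2 to 3 are there at a start; the rules pass over those that are not, and their reading is None.
At some moment in a run one of capsule0, capsule1, capsule2 may be knocked a few centimetres aside while the robot is not near it.
Once in a run the grip may slacken for a moment while it holds something.
It also fails if it takes over 210 s, if anything falls off the work surface, if the arm or the gripper's body presses on something with over 40 N, if the wrist force passes 120 N, or if a joint passes its speed limit or range.

## Working session

There is one attempt and no reset: what is moved stays moved. The work goes in short steps, Python scripts to look and compute and a tool call to move; the robot and the scene stay as the last step left them, time stands still between calls to the robot, and variables do not carry over. Pictures are saved under pics/ and viewed, at most 14 in all, crops included, and the job is handed in when it is done.

Besides the shell and the picture viewer there is one more tool, called after "Emit:" as name(argument=value, ...), one argument or row to a line, values as JSON. send_rows: Moves the arm, as the interface text tells. Its arguments: {"type":"object","properties":{"plan":{"type":"array","items":{"type":"array","items":{"type":"number"}}}},"required":["plan"]}

```bash
mkdir -p pics; ls
python3 - <<'E'
from rig import *
import cv2,numpy as np
s=read_state();print(s['time_s'],s['position'],np.round(s['tcp_rot'],3),finger_overhang)
for n in("scene","top"):
    p,d=capture(n);cv2.imwrite(f"pics/{n}0.png",p);np.save(f"pics/{n}0.npy",d)
    c=calibration(n);print(n,c['xyz'],np.round(c['rotation'],3).tolist(),c['fx'],c['cx'],c['cy'])
E
```

```text
pics
0.0 [ 0.1484242  -0.60639415  0.23556809] [[ 0.971  0.238 -0.   ]
 [ 0.238 -0.971  0.002]
 [ 0.    -0.002 -1.   ]] 0.014
scene [ 1.06319074 -0.17999702  1.2000135 ] [[0.393, 0.795, -0.462], [0.92, -0.335, 0.205], [0.008, -0.506, -0.863]] 389.3706415463238 319.6955323748053 195.80840063893072
top [0.38049672 0.09564175 1.47767807] [[0.028, -0.998, 0.064], [-1.0, -0.029, -0.01], [0.012, -0.063, -0.998]] 450.1618670842438 312.4726339474092 197.4704435083595
```

View pics/top0.png

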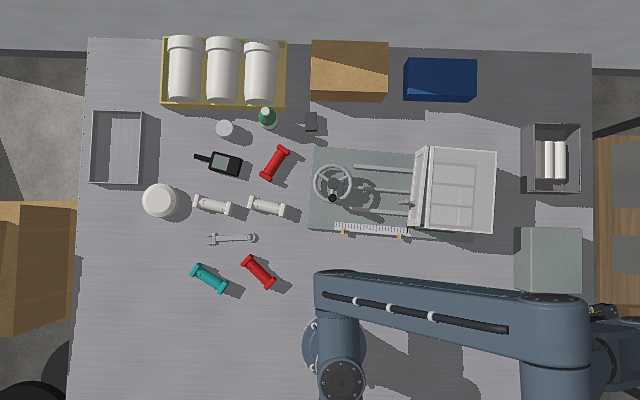

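View pics/scene0.png

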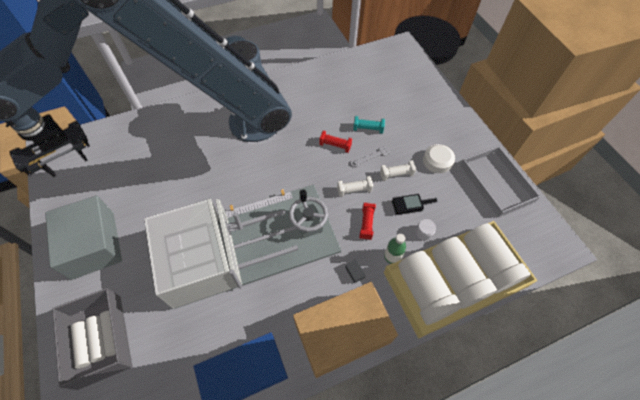

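```bash
cat > h.py <<'E'
from rig import *
import cv2,numpy as np
def cam(n,save=None):
    c=calibration(n);p,d=capture(n)
    if save: cv2.imwrite(f"pics/{save}.png",p)
    return p,d,c
def world(c,d,u,v,z=None):
    "pixel -> world; by depth, or on plane at height z"
    r=np.array([(u-c['cx'])/c['fx'],(v-c['cy'])/c['fy'],1.]);R=np.array(c['rotation']);o=np.array(c['xyz'])
    w=R@r
    if z is not None: return o+w*(z-o[2])/w[2]
    return o+w*np.median(d[int(v)-1:int(v)+2,int(u)-1:int(u)+2])
def cloud(c,d):
    v,u=np.mgrid[:d.shape[0],:d.shape[1]]
    P=np.stack([(u-c['cx'])/c['fx']*d,(v-c['cy'])/c['fy']*d,d],-1)
    return P@np.array(c['rotation']).T+np.array(c['xyz'])
def pix(c,P):
    q=np.array(c['rotation']).T@(np.array(P)-np.array(c['xyz']));return c['fx']*q[0]/q[2]+c['cx'],c['fy']*q[1]/q[2]+c['cy']
def tcp():
    s=read_state();R=np.array(s['tcp_rot']);return np.array(s['position']),R
def to_tool(target,yaw=None):
    "shift in tool axes to reach world target"
    p,R=tcp();return R.T@(np.array(target)-p)
E
python3 - <<'E'
from h import *
p=cv2.imread('pics/top0.png');d=np.load('pics/top0.npy');c=calibration('top')
cv2.imwrite('pics/crop1.png',cv2.resize(p[130:250,180:510],None,fx=2.4,fy=2.4,interpolation=cv2.INTER_CUBIC))
W=cloud(c,d)
# capsules: white blobs 15-50mm high
hsv=cv2.cvtColor(p,cv2.COLOR_BGR2HSV)
m=((hsv[...,1]<40)&(hsv[...,2]>150)&(W[...,2]>.012)&(W[...,2]<.06)&(W[...,1]>.1)).astype(np.uint8)
n,l,st,ce=cv2.connectedComponentsWithStats(m)
for i in range(1,n):
    if st[i,4]>80:
        P=W[l==i];(cx,cy),(w,h),a=cv2.minAreaRect((P[:,:2]*1000).astype(np.float32))
        print(ce[i].round(),st[i,4],(round(cx),round(cy)),round(w),round(h),round(a),P[:,2].max().round(3))
# wheel handle & hub
m=(W[...,2]>.09)&(W[...,2]<.2)
sub=m[155:215,305:365];P=W[155:215,305:365][sub]
print('wheel',len(P)); 
for zr in((.09,.125),(.13,.2)):
    q=P[(P[:,2]>zr[0])&(P[:,2]<zr[1])]
    if len(q): print(zr,len(q),q.mean(0),q.min(0),q.max(0))
    if len(q)>20: print(cv2.minEnclosingCircle((q[:,:2]*1000).astype(np.float32)))
# roof
R=W[140:240,405:505].reshape(-1,3);q=R[(R[:,2]>.15)&(R[:,2]<.18)];print('roof',len(q),cv2.minAreaRect((q[:,:2]*1000).astype(np.float32)))
print(np.round(W[[150,200,225],[430,430,420]],3))
E
```

```text
[224. 128.] 222 (688, 370) 50 52 3 0.057
[157. 199.] 775 (453, 579) 93 108 71 0.054
[266. 206.] 360 (443, 230) 117 42 78 0.049
[215. 205.] 299 (444, 393) 101 42 74 0.05
wheel 748
(0.09, 0.125) 693 [0.51720822 0.0209216  0.10166637] [ 0.45314457 -0.0393525   0.09124098] [0.57753026 0.08143657 0.12175579]
((515.193603515625, 20.856582641601562), 62.76778793334961)
(0.13, 0.2) 54 [0.46662625 0.02446418 0.15570176] [0.45626725 0.01273992 0.13206627] [0.47706714 0.03523668 0.16298991]
((467.20947265625, 24.037174224853516), 11.575222969055176)
roof 6069 ((506.7947998046875, -324.1707458496094), (263.2055358886719, 254.14158630371094), 85.99568176269531)
[[ 0.614 -0.26   0.167]
 [ 0.467 -0.262  0.167]
 [ 0.394 -0.269  0.025]]
```

View pics/crop1.png

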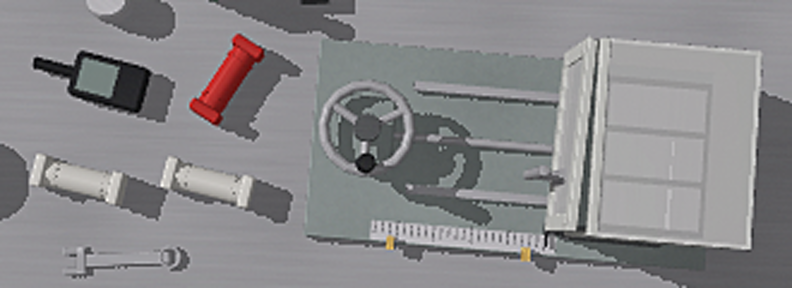

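```bash
cat >> h.py <<'E'
TH=np.radians(-4.0);HUB=np.array([.5157,.0209])
def Rr(th=None): 
    th=TH if th is None else th;return np.array([[np.cos(th),-np.sin(th)],[np.sin(th),np.cos(th)]])
def O(): return HUB-Rr()@[-.005,.275]
def r2w(x,y): return O()+Rr()@[x,y]
def w2r(w): return Rr().T@(np.array(w)[:2]-O())
E
python3 - <<'E'
from h import *
p=cv2.imread('pics/top0.png');d=np.load('pics/top0.npy');c=calibration('top');W=cloud(c,d)
R=W[135:245,400:505].reshape(-1,3);q=R[(R[:,2]>.155)&(R[:,2]<.175)]
# bed robot-side / end edges: fit by boundary of roof far edge (min y) & sides
for ax,sgn in((1,-1),(0,-1),(0,1)):
    o=1-ax;bins=np.round(q[:,o]/.006).astype(int);pts=[]
    for b in np.unique(bins):
        k=q[bins==b]
        if len(k)>5: pts.append((b*.006,(k[:,ax]*sgn).max()*sgn))
    pts=np.array(pts);f=np.polyfit(*pts[2:-2].T,1);
    r=np.abs(np.polyval(f,pts[:,0])-pts[:,1]);g=r<.004;f=np.polyfit(*pts[g].T,1);print(ax,sgn,len(pts),np.degrees(np.arctan(f[0])),f)
hsv=cv2.cvtColor(p,cv2.COLOR_BGR2HSV)
m=((hsv[...,0]>12)&(hsv[...,0]<30)&(hsv[...,1]>110)).astype(np.uint8);m[:215]=0;m[250:]=0;m[:,:320]=0
n,l,st,ce=cv2.connectedComponentsWithStats(m)
for i in range(1,n):
    w=world(c,d,*ce[i],z=.034);print('flag',ce[i],st[i,4],w,w2r(w),W[int(ce[i][1]),int(ce[i][0])])
for u,v in((408,228),(408,231),(408,234)): print(W[v,u],w2r(W[v,u]))
print('handle',r2w(-.047,.05),'O',O());a=W[195:212,395:415];k=(a[...,2]>.13)
print(a[k].mean(0),k.sum()); print(np.round(a[k][::6],3), 'bar px')
E
```

```text
1 -1 44 -2.79529309138268 [-0.04882581 -0.42767475]
0 -1 41 3.821733185354043 [0.06680093 0.40382285]
0 1 41 -0.7441590140602933 [-0.01298876  0.61680675]
flag [342.     230.8125] 16 [ 0.36848957 -0.01673164  0.034     ] [-0.14922678  0.22719114] [ 0.37108459 -0.01665186  0.03422123]
flag [398.54545455 235.72727273] 22 [ 0.35789461 -0.19835823  0.034     ] [-0.14712631  0.04526792] [ 0.36015292 -0.1967836   0.0329426 ]
[ 0.38347466 -0.23084408  0.02289325] [-0.11934247  0.01464558]
[ 0.37378766 -0.23171519  0.01965089] [-0.1289451   0.01310086]
[ 0.36413019 -0.2312997   0.02213882] [-0.13860804  0.01284167]
handle [ 0.4581071  -0.20062214] O [ 0.50150479 -0.2537789 ]
[ 0.4516761  -0.15513635  0.32585118] 31
[[ 0.469 -0.191  0.143]
 [ 0.465 -0.19   0.16 ]
 [ 0.462 -0.189  0.163]
 [ 0.459 -0.19   0.161]
 [ 0.457 -0.193  0.148]
 [ 0.38   0.096  1.478]] bar px
```

Emit:
send_rows(
  plan=[
    [0,0,0,-0.01,-0.1156],
    [0,0,0,-0.01,-0.1156],
    [0,0,0,-0.01,-0.1156],
    [0,0,0,-0.01,-0.1156],
    [0,0,0,-0.01,-0.1156],
    [0,0,0,-0.01,-0.1156],
    [0,0,0,-0.01,-0.1156],
    [0,0,0,-0.01,-0.1156],
    [0,0,0,-0.01,-0.1156],
    [0,0,0,0,-0.1156],
    [0,0,0,0,-0.1156],
    [0,0.03,0.02,0,0],
    [0,0.03,0.02,0,0],
    [0,0.03,0.02,0,0],
    [0,0.03,0.02,0,0],
    [0,0.03,0.02,0,0],
    [0,0.03,0.02,0,0],
    [0,0.03,0.02,0,0],
    [0,0.03,0.02,0,0],
    [0,0.03,0.02,0,0],
  ],
)

```text
time_s: 1.77
position: [0.3447, -0.3464, 0.3262]
tcp_rot: [[0.06, 0.998, -0.0], [0.998, -0.06, 0.001], [0.001, -0.0, -1.0]]
force: [-0.2, -0.1, 0.4]
opening: 1.0
grasp_force: 0.0
```

Emit:
send_rows(
  plan=[
    [0,0.03,0.02,0,0],
    [0,0.03,0.02,0,0],
    [0,0.03,0.02,0,0],
    [0,0.02,0.02,0,0],
    [0,0.02,0.01,0,0],
    [0,0,0,0,0],
    [0,0,0,0,0],
  ],
)

```text
time_s: 2.35
position: [0.4418, -0.2228, 0.3262]
tcp_rot: [[0.056, 0.998, -0.001], [0.998, -0.056, 0.0], [0.0, -0.001, -1.0]]
force: [-0.0, -1.1, 0.3]
opening: 0.997
grasp_force: 0.0
```

```bash
sed -i 's/-4.0/-3.4/' h.py
python3 - <<'E'
from h import *
s=read_state();P,R=tcp();print(s['time_s'],P,np.degrees(np.arctan2(R[1,0],R[0,0])),s['joint_positions'])
p,d,c=cam('wrist','w1');np.save('pics/w1.npy',d)
W=cloud(c,d);m=(W[...,2]>.153)&(W[...,2]<.175)&(d>0)
b=r2w(-.047,.05);print('exp',b,pix(c,[*b,.162]))
n,l,st,ce=cv2.connectedComponentsWithStats(m.astype(np.uint8))
for i in range(1,n):
    if st[i,4]>15: q=W[l==i];print(ce[i],st[i,4],q.mean(0),q.min(0),q.max(0))
E
```

```text
2.35 [ 0.44183703 -0.22275257  0.3261907 ] 86.76336911041874 [-3.97008849e+01  1.41131912e+01  9.34195199e+01 -3.02974823e-02
  7.25210001e+01 -3.64551450e+01]
exp [ 0.46042999 -0.20121309] (np.float64(336.662802200105), np.float64(155.2844094289066))
[340.13333333 146.54871795] 195 [ 0.463908   -0.19392446  0.16011078] [ 0.45751248 -0.20102673  0.15433975] [ 0.47089382 -0.18754269  0.16205396]
[397.96540179 193.51032366] 3584 [ 0.51603847 -0.24091859  0.15834234] [ 0.39190077 -0.26075109  0.15300137] [ 0.63982906 -0.22361153  0.16415674]
[379.18897252 239.98531302] 16341 [ 0.49709628 -0.28469121  0.16379977] [ 0.38174564 -0.33403034  0.1532956 ] [ 0.62977246 -0.24689272  0.16831998]
[344.59100896 331.98462058] 5917 [ 0.46094658 -0.38589825  0.16359653] [ 0.37616928 -0.42172436  0.16114107] [ 0.56750868 -0.35878314  0.1660474 ]
```

View pics/w1.png

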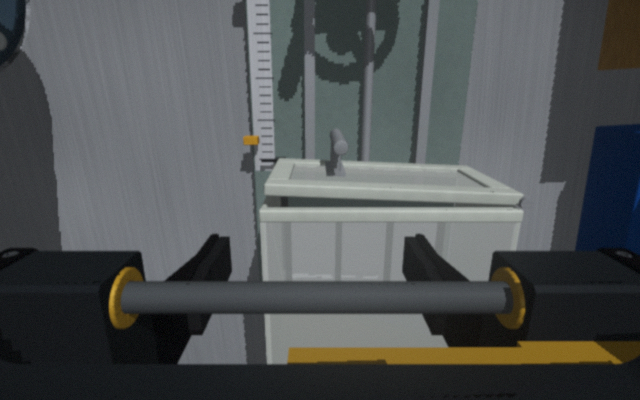

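Run:
```python
from h import *
d=np.load('pics/w1.npy');c=calibration('wrist');W=cloud(c,d)
m=(W[...,2]>.153)&(W[...,2]<.175)&(d>0)
n,l,st,ce=cv2.connectedComponentsWithStats(m.astype(np.uint8))
for i,sg in((2,1),(2,-1),(3,1)):
    k=[j for j in range(1,n) if st[j,4] in(195,3584,16341)];q=W[l==k[i-1]]
    b=np.round(q[:,0]/.008).astype(int);pts=np.array([(x*.008,(q[b==x][:,1]*sg).max()*sg) for x in np.unique(b)])
    f=np.polyfit(*pts[2:-2].T,1);g=np.abs(np.polyval(f,pts[:,0])-pts[:,1])<.003;f=np.polyfit(*pts[g].T,1)
    print(i,sg,g.sum(),len(pts),np.degrees(np.arctan(f[0])),f,np.polyval(f,[.4,.5,.63]))
```

```text
2 1 32 32 -3.398063285824482 [-0.05937703 -0.22449088] [-0.24824169 -0.25417939 -0.2618984 ]
2 -1 9 32 2.160906045264997 [ 0.03773282 -0.3404432 ] [-0.32535007 -0.32157679 -0.31667152]Traceback (most recent call last):
  File "<stdin>", line 6, in <module>
IndexError: list index out of range
```

Emit:
send_rows(
  plan=[
    [0,0.0295,0.0208,0,0],
    [0,0,0,0.03,0],
    [0,0,0,0.03,0],
    [0,0,0,0.03,0],
    [0,0,0,0.03,0],
    [0,0,0,0.03,0],
    [0,0,0,0.03,0],
    [0,0,0,0.014,0],
    [0,0,0,0,0],
    [0,0,0,0,0],
    [255,0,0,0,0],
    [255,0,0,0,0],
    [255,0,0,0,0],
    [255,0,0,0,0],
    [255,0,0,0,0],
    [255,0,0,0,0],
  ],
)

```text
time_s: 3.73
position: [0.4645, -0.1957, 0.1331]
tcp_rot: [[0.059, 0.998, 0.001], [0.998, -0.059, -0.001], [-0.001, 0.001, -1.0]]
force: [-0.5, 0.3, -0.2]
opening: 0.631
grasp_force: 0.0
```

Emit:
send_rows(
  plan=[
    [255,0,0,0,0],
    [255,0,0,0,0],
    [255,0,0,0,0],
    [255,0,0,0,0],
    [255,0,0,0,0],
    [255,0,0,0,0],
    [255,0,0,0,0],
    [255,0,0,0,0],
  ],
)

```text
time_s: 4.4
position: [0.4644, -0.1957, 0.1325]
tcp_rot: [[0.059, 0.998, 0.0], [0.998, -0.059, -0.0], [-0.0, 0.0, -1.0]]
force: [-0.6, -0.7, -0.5]
opening: 0.153
grasp_force: 30.0
```

Gripped the bar (0.153 × 87 ≈ 13 mm). Swing the door.

Emit:
send_rows(
  plan=[
    [255,0.0142,0.0054,0,0.0838],
    [255,0.0142,0.0054,0,0.0838],
    [255,0.0142,0.0054,0,0.0838],
    [255,0.0142,0.0054,0,0.0838],
    [255,0.0142,0.0054,0,0.0838],
    [255,0.0142,0.0054,0,0.0838],
    [255,0.0142,0.0054,0,0.0838],
    [255,0.0142,0.0054,0,0.0838],
    [255,0.0142,0.0054,0,0.0838],
    [255,0.0142,0.0054,0,0.0838],
  ],
)

```text
time_s: 5.23
position: [0.5694, -0.0911, 0.1325]
tcp_rot: [[0.784, 0.621, -0.003], [0.621, -0.784, 0.002], [-0.001, -0.003, -1.0]]
force: [-1.5, 0.6, 1.8]
opening: 0.149
grasp_force: 30.0
```

Emit:
send_rows(
  plan=[
    [255,0.0142,0.0054,0,0.0838],
    [255,0.0142,0.0054,0,0.0838],
    [255,0.0142,0.0054,0,0.0838],
    [255,0.0142,0.0054,0,0.0838],
    [255,0.0142,0.0054,0,0.0838],
    [255,0.0142,0.0054,0,0.0838],
    [255,0.0142,0.0054,0,0.0838],
    [255,0.0142,0.0054,0,0.0838],
    [255,0.0142,0.0054,0,0.0838],
    [255,0.0142,0.0054,0,0.0838],
    [255,0,0,0,0],
    [255,0,0,0,0],
  ],
)

```text
time_s: 6.23
position: [0.7191, -0.1006, 0.1326]
tcp_rot: [[0.986, -0.164, 0.003], [-0.164, -0.986, 0.004], [0.002, -0.004, -1.0]]
force: [1.9, 5.1, 0.8]
opening: 0.151
grasp_force: 30.0
```

Run:
```python
from h import *
P,R=tcp();hg=r2w(.128,0);v=P[:2]-hg;print(P,np.hypot(*v),'phi',np.radians(160.65)-np.arctan2(v[1],v[0]),np.degrees(np.arctan2(R[1,0],R[0,0])),read_state()['joint_positions'])
```

```text
[ 0.7190837  -0.10059849  0.13255777] 0.18288466303090736 phi 1.7283923638769518 -9.462449690260797 [-16.85812173  44.3900224   70.87491109   0.27430947  64.63830956
  82.48678096]
```

Emit:
send_rows(
  plan=[
    [0,0,0,0,0],
    [0,0,0,0,0],
    [0,0,0,0,0],
    [0,0,0,0,0],
    [0,0,0,0,0],
    [0,0,0,0,0],
    [0,0,0,-0.03,0],
    [0,0,0,-0.03,0],
    [0,0,0,-0.03,0],
    [0,0,0,-0.03,-0.0825],
    [0,0,0,0,-0.0825],
    [0,-0.0315,-0.0156,0,0],
    [0,-0.0315,-0.0156,0,0],
    [0,-0.0315,-0.0156,0,0],
    [0,-0.0315,-0.0156,0,0],
    [0,-0.0315,-0.0156,0,0],
    [0,-0.0315,-0.0156,0,0],
    [0,-0.0315,-0.0156,0,0],
    [0,-0.0315,-0.0156,0,0],
    [0,0,0,0,0],
  ],
)

```text
time_s: 7.9
position: [0.4566, 0.0251, 0.2517]
tcp_rot: [[1.0, 0.002, -0.01], [0.002, -1.0, 0.003], [-0.01, -0.003, -1.0]]
force: [0.1, -0.3, -0.6]
opening: 1.0
grasp_force: 0.0
```

Run:
```python
from h import *
P,R=tcp();print(P,np.degrees(np.arctan2(R[1,0],R[0,0])))
p,d,c=cam('wrist','w2');W=cloud(c,d)
b=np.array([.467,.024]);m=(np.hypot(*(W[...,:2]-b).transpose(2,0,1))<.03)&(W[...,2]>.15)&(W[...,2]<.17)
q=W[m];print(m.sum(),cv2.minEnclosingCircle((q[:,:2]*1000).astype(np.float32)) if m.sum()>5 else pix(c,[*b,.158]))
p,d,c=cam('top','t2');W=cloud(c,d);hg=r2w(.128,0);m=(np.hypot(*(W[...,:2]-hg).transpose(2,0,1))<.25)&(W[...,2]>.15)&(W[...,2]<.163)&(W[...,1]>-.24)
m&=(W[...,0]>.6);q=W[m];print(len(q));
if len(q):
 f=cv2.fitLine((q[:,:2]).astype(np.float32),cv2.DIST_HUBER,0,.01,.01).ravel();print(f, w2r(O()+f[:2]))
```

```text
[0.4566406  0.02514391 0.25172404] 0.13849699950229413
810 ((468.9656066894531, 23.429096221923828), 11.907316207885742)
329
[ 0.21196629  0.977277    0.661347   -0.16085553] [0.15363444 0.98812776]
```

Emit:
send_rows(
  plan=[
    [0,0,0,0.03,0],
    [0,0,0,0.03,0],
    [0,0,0,0.03,0],
    [0,0,0,0.03,0],
    [255,0,0,0,0],
    [255,0,0,0,0],
    [255,0,0,0,0],
    [255,0,0,0,0],
    [255,0,0,0,0],
    [255,0,0,0,0],
    [255,0,0,0,0],
    [255,0,0,0,0],
    [255,0,0,0,0],
    [255,0,0,0,0],
    [255,0,0,0,0],
    [255,0,0,0,0],
    [255,0,0,0,0],
    [255,0,0,0,0],
  ],
)

```text
time_s: 9.5
position: [0.4651, 0.0225, 0.1327]
tcp_rot: [[1.0, 0.0, -0.0], [0.0, -1.0, 0.001], [-0.0, -0.001, -1.0]]
force: [0.1, 3.6, 4.0]
opening: 0.265
grasp_force: 30.0
```

Emit:
send_rows(
  plan=[
    [255,0.0029,-0.0147,0,0],
    [255,0.0073,-0.0131,0,0],
    [255,0.011,-0.0102,0,0],
    [255,0.0136,-0.0063,0,0],
    [255,0.0149,-0.0018,0,0],
    [255,0.0147,0.0029,0,0],
    [255,0.0131,0.0073,0,0],
    [255,0.0102,0.011,0,0],
    [255,0.0063,0.0136,0,0],
    [255,0.0018,0.0149,0,0],
    [255,-0.0029,0.0147,0,0],
    [255,-0.0073,0.0131,0,0],
    [255,-0.011,0.0102,0,0],
    [255,-0.0136,0.0063,0,0],
    [255,-0.0149,0.0018,0,0],
    [255,-0.0147,-0.0029,0,0],
    [255,-0.0131,-0.0073,0,0],
    [255,-0.0102,-0.011,0,0],
    [255,-0.0063,-0.0136,0,0],
    [255,-0.0018,-0.0149,0,0],
  ],
)

```text
time_s: 11.17
position: [0.4651, 0.0202, 0.1327]
tcp_rot: [[1.0, 0.001, 0.001], [0.001, -1.0, -0.003], [0.001, 0.003, -1.0]]
force: [0.4, -4.8, 0.7]
opening: 0.263
grasp_force: 30.0
```

Run:
```python
from h import *
s=read_state();print(s['position'],s['force'])
p,d,c=cam('top','t3');cv2.imwrite('pics/t3c.png',cv2.resize(p[130:250,300:510],None,fx=3.5,fy=3.5,interpolation=cv2.INTER_CUBIC))
```

```text
[0.46507452 0.02023312 0.13267221] [ 0.4068453  -4.84108564  0.71806831]
```

View pics/t3c.png

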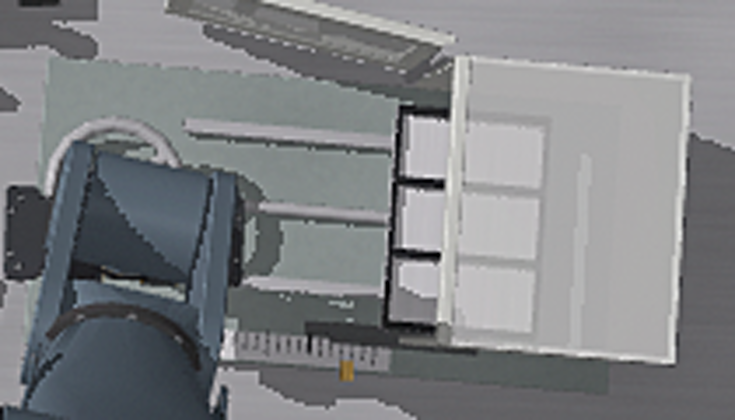

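Emit:
send_rows(
  plan=[
    [255,0.0029,-0.0147,0,0],
    [255,0.0073,-0.0131,0,0],
    [255,0.011,-0.0102,0,0],
    [255,0.0136,-0.0063,0,0],
    [255,0.0149,-0.0018,0,0],
    [255,0.0147,0.0029,0,0],
    [255,0.0131,0.0073,0,0],
    [255,0.0102,0.011,0,0],
    [255,0.0063,0.0136,0,0],
    [255,0.0018,0.0149,0,0],
    [255,-0.0029,0.0147,0,0],
    [255,-0.0073,0.0131,0,0],
    [255,-0.011,0.0102,0,0],
    [255,-0.0136,0.0063,0,0],
    [255,-0.0149,0.0018,0,0],
    [255,-0.0147,-0.0029,0,0],
    [255,-0.0131,-0.0073,0,0],
    [255,-0.0102,-0.011,0,0],
    [255,-0.0063,-0.0136,0,0],
    [255,-0.0018,-0.0149,0,0],
  ],
)

```text
time_s: 12.88
position: [0.4713, 0.0201, 0.1328]
tcp_rot: [[1.0, -0.0, 0.014], [0.0, -1.0, -0.004], [0.014, 0.004, -1.0]]
force: [11.5, -3.3, -10.4]
opening: 0.265
grasp_force: 30.0
```

Emit:
send_rows(
  plan=[
    [255,0.0029,-0.0147,0,0],
    [255,0.0073,-0.0131,0,0],
    [255,0.011,-0.0102,0,0],
    [255,0.0136,-0.0063,0,0],
    [255,0.0149,-0.0018,0,0],
    [255,0.0147,0.0029,0,0],
    [255,0.0131,0.0073,0,0],
    [255,0.0102,0.011,0,0],
    [255,0.0063,0.0136,0,0],
    [255,0.0018,0.0149,0,0],
    [255,-0.0029,0.0147,0,0],
    [255,-0.0073,0.0131,0,0],
    [255,-0.011,0.0102,0,0],
    [255,-0.0136,0.0063,0,0],
    [255,-0.0149,0.0018,0,0],
    [255,-0.0147,-0.0029,0,0],
    [255,-0.0131,-0.0073,0,0],
    [255,-0.0102,-0.011,0,0],
    [255,-0.0063,-0.0136,0,0],
    [255,-0.0018,-0.0149,0,0],
    [255,0,0,0,0],
  ],
)

```text
schema error: expected 1 to 20 rows
```

Run:
```python
from h import *
s=read_state();print(s['time_s'],s['position'],s['force'])
p,d,c=cam('scene','s4')
f=[r2w(-.147,y) for y in(.045,.227)];u=[pix(c,[*a,.034]) for a in f];print(u)
cx,cy=np.mean(u,0);x0,y0=int(max(0,cx-70)),int(max(0,cy-50));print(x0,y0)
cv2.imwrite('pics/s4c.png',cv2.resize(p[y0:y0+100,x0:x0+140],None,fx=5.5,fy=5.5,interpolation=cv2.INTER_CUBIC))
```

```text
12.8833 [0.47127322 0.02011402 0.13282342] [ 11.54494069  -3.28417232 -10.36288148]
[(np.float64(230.44499781140578), np.float64(206.87156377597336)), (np.float64(281.6498420791885), np.float64(191.62911221610662))]
186 149
```

View pics/s4c.png

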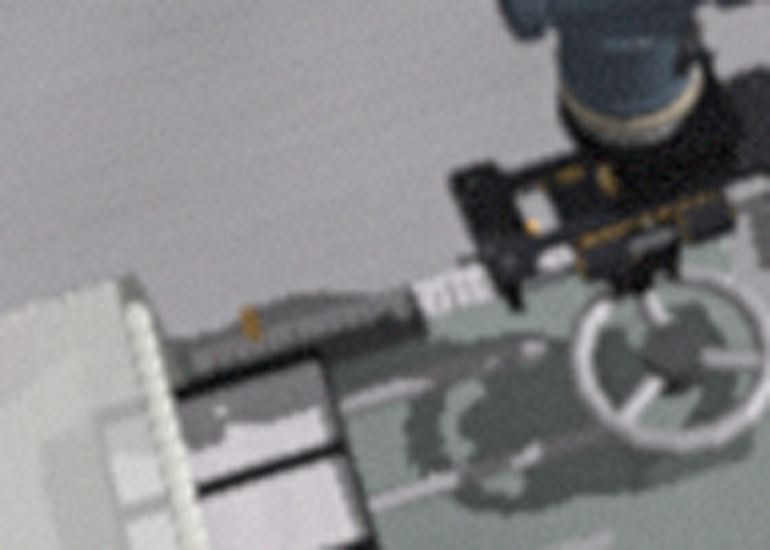

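Emit:
send_rows(
  plan=[
    [255,0,0,0,0],
    [255,0,0,0,0],
    [255,0,0,0,0],
  ],
)

```text
time_s: 13.18
position: [0.4712, 0.0212, 0.1328]
tcp_rot: [[1.0, -0.001, 0.012], [-0.001, -1.0, -0.001], [0.012, 0.001, -1.0]]
force: [9.7, 4.3, -7.1]
opening: 0.265
grasp_force: 30.0
```

Emit:
send_rows(
  plan=[
    [0,0,0,0,0],
    [0,0,0,0,0],
    [0,0,0,0,0],
    [0,0,0,0,0],
    [0,0,0,0,0],
  ],
)

```text
time_s: 13.6
position: [0.4648, 0.0218, 0.1324]
tcp_rot: [[1.0, 0.0, -0.001], [0.0, -1.0, -0.0], [-0.001, 0.0, -1.0]]
force: [0.2, -0.9, -0.1]
opening: 0.557
grasp_force: 0.0
```

Run:
```python
from h import *
P,R=tcp();print(P,R.round(3))
p,d,c=cam('scene','s5');W=cloud(c,d)
b=np.array([.468,.022]);m=(np.hypot(*(W[...,:2]-b).transpose(2,0,1))<.04)&(W[...,2]>.104)&(W[...,2]<.165)
q=W[m];print(len(q),q.mean(0),q.min(0),q.max(0))
p,d,c=cam('wrist','w5');W=cloud(c,d)
m=(np.hypot(*(W[...,:2]-b).transpose(2,0,1))<.04)&(W[...,2]>.145)&(W[...,2]<.17);q=W[m]
print(len(q));
if len(q)>5:print(cv2.minEnclosingCircle((q[:,:2]*1000).astype(np.float32)))
```

```text
[0.46475607 0.02176257 0.13242225] [[ 1.     0.    -0.001]
 [ 0.    -1.    -0.   ]
 [-0.001  0.    -1.   ]]
142 [0.47734071 0.02566942 0.13217588] [ 0.4576456  -0.01226904  0.10414477] [0.50790477 0.06121503 0.16218704]
3594
((475.32464599609375, 21.90192413330078), 39.22138214111328)
```

Run:
```python
from h import *
c=calibration('scene')
for u,v in((262.4,203.5),(262.4,205.7),(262.4,208)):
  for z in(.022,.034): print(u,v,z,w2r(world(c,None,u,v,z)))
print(w2r(world(c,None,186+253/5.5,149+325/5.5,.03)))
```

```text
262.4 203.5 0.022 [-0.13045512  0.1514973 ]
262.4 203.5 0.034 [-0.12348851  0.15104327]
262.4 205.7 0.022 [-0.1220502  0.1491711]
262.4 205.7 0.034 [-0.1151692   0.14874076]
262.4 208 0.022 [-0.11332161  0.14675532]
262.4 208 0.034 [-0.10652954  0.14634959]
[-0.14298823  0.04869727]
```

Emit:
send_rows(
  plan=[
    [0,0.003,0,0,0],
    [255,0,0,0,0],
    [255,0,0,0,0],
    [255,0,0,0,0],
    [255,0,0,0,0],
    [255,0,0,0,0],
    [255,0,0,0,0],
    [255,0,0,0,0],
    [255,0,0,0,0],
  ],
)

```text
time_s: 14.45
position: [0.4682, 0.022, 0.1326]
tcp_rot: [[1.0, 0.0, -0.0], [0.0, -1.0, -0.0], [-0.0, 0.0, -1.0]]
force: [0.0, 0.6, -0.4]
opening: 0.294
grasp_force: 0.0
```

Emit:
send_rows(
  plan=[
    [255,0,0,0,0],
    [255,0,0,0,0],
    [255,0,0,0,0],
  ],
)

```text
time_s: 14.7
position: [0.4683, 0.0218, 0.1326]
tcp_rot: [[1.0, 0.001, -0.0], [0.001, -1.0, -0.0], [-0.0, 0.0, -1.0]]
force: [-0.3, -0.8, 0.3]
opening: 0.267
grasp_force: 30.0
```

Emit:
send_rows(
  plan=[
    [255,0.0029,-0.0147,0,0],
    [255,0.0073,-0.0131,0,0],
    [255,0.011,-0.0102,0,0],
    [255,0.0136,-0.0063,0,0],
    [255,0.0149,-0.0018,0,0],
    [255,0.0147,0.0029,0,0],
    [255,0.0131,0.0073,0,0],
    [255,0.0102,0.011,0,0],
    [255,0.0063,0.0136,0,0],
    [255,0.0018,0.0149,0,0],
    [255,-0.0029,0.0147,0,0],
    [255,-0.0073,0.0131,0,0],
    [255,-0.011,0.0102,0,0],
    [255,-0.0136,0.0063,0,0],
    [255,-0.0149,0.0018,0,0],
    [255,-0.0147,-0.0029,0,0],
    [255,-0.0131,-0.0073,0,0],
    [255,-0.0102,-0.011,0,0],
    [255,-0.0063,-0.0136,0,0],
    [255,-0.0018,-0.0149,0,0],
  ],
)

```text
time_s: 16.37
position: [0.4682, 0.0212, 0.1326]
tcp_rot: [[1.0, 0.0, 0.001], [0.0, -1.0, -0.002], [0.001, 0.002, -1.0]]
force: [3.1, -4.6, -3.0]
opening: 0.264
grasp_force: 30.0
```

Run:
```python
from h import *
s=read_state();print(s['time_s'],s['position'],s['force'])
p,d,c=cam('top','t6');q,_,_=cam('scene','s6')
a=cv2.resize(p[200:250,320:440],None,fx=6,fy=6,interpolation=cv2.INTER_CUBIC);b=cv2.resize(q[170:220,215:315],None,fx=6,fy=6,interpolation=cv2.INTER_CUBIC)
im=np.zeros((600,720,3),np.uint8);im[:300]=a;im[300:,:600]=b;cv2.imwrite('pics/m6.png',im)
```

```text
16.3667 [0.46818068 0.0212031  0.13259559] [ 3.09492906 -4.60703022 -2.95320594]
```

View pics/m6.png

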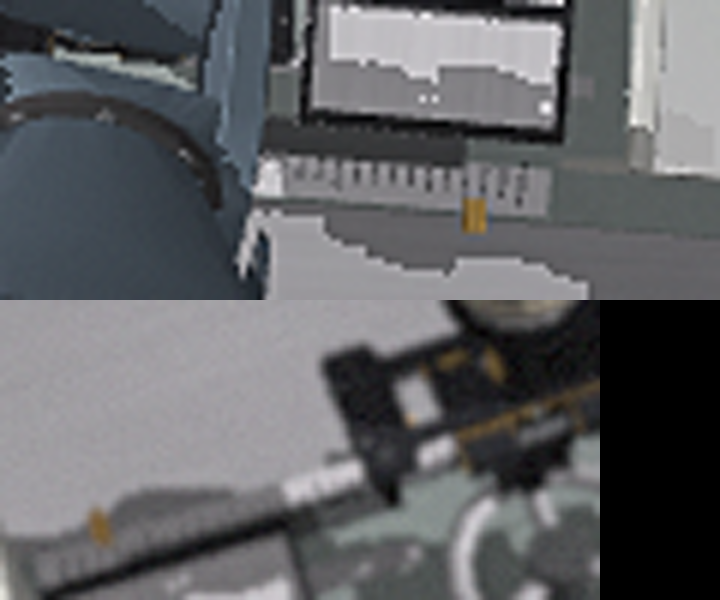

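Run:
```python
from h import *
c=calibration('top');p=cv2.imread('pics/t3.png')
g=p[222:234,380:402].max(-1);print(g)
for u in(387.5,388,388.5): print(u,w2r(world(c,None,u,228.5,.028)),w2r(world(c,None,u,228.5,.035)))
```

```text
[[ 93  92  92  90  92  91  93  52  52  54  55  53  53  52  63  52  51  62
   62  59  59  73]
 [ 91  92  91  90  91  92  96  53  57  60  60  57  58  56  57  57  56  57
   56  55  53  54]
 [ 90  89  88  89  92  90  94  59  53  54  55  52  56  55  58  59  57  58
   58  58  59  57]
 [103 103 103  86  89  89  90  58  27  48  55  53  54  41  57  58  57  56
   58  55  56  56]
 [144 144 110 144 144 129 134 139  10 103 117  75  83  83  45  51  57  56
   53  57  56  57]
 [142 140  71 141 140  74 145 150  13 154 147  79 151 152  64  51  52  50
   52  50  53  54]
 [142 141  72 142 141  74 145 111  13 149 143  74 141 139  80 124 124  91
  102 103  73  76]
 [139 138 105 138 138  74 142 109  12 148 142 106 140 140  75 145 144 110
  143 143 111 144]
 [138 137 103 139 137 106 141 107  44 142 139  69 139 137 104 137 138  71
  139 138 107 139]
 [133 131 132 132 133 133 134 137 107 137 137  71 137 136 103 135 135 105
  139 139  70 138]
 [137 135 136 134 135 133 134 135 135 133 133 134 133 132 130 132 133 107
  140 141 107 137]
 [128 129 139 139 139 139 137 137 135 136 136 134 134 134 134 136 138 108
  144 134 131 139]]
387.5 [-0.12953038  0.08280172] [-0.12960217  0.08405132]
388 [-0.12938931  0.08119477] [-0.12946179  0.08245214]
388.5 [-0.12924825  0.07958779] [-0.1293214   0.08085291]
```

Emit:
send_rows(
  plan=[
    [255,0.0029,-0.0147,0,0],
    [255,0.0073,-0.0131,0,0],
    [255,0.011,-0.0102,0,0],
    [255,0.0136,-0.0063,0,0],
    [255,0.0149,-0.0018,0,0],
    [255,0.0147,0.0029,0,0],
    [255,0.0039,0.0015,0,0],
    [255,0,0,0,0],
    [0,0,0,0,0],
    [0,0,0,0,0],
    [0,0,0,0,0],
    [0,0,0,0,0],
    [0,0,0,0,0],
    [0,0,0,-0.03,0],
    [0,0,0,-0.03,0],
    [0,0,0,-0.03,0],
    [0,0,-0.03,-0.03,0],
    [0,0,-0.04,-0.01,0],
    [0,0,-0.04,0,0],
    [0,0,-0.04,0,0],
  ],
)

```text
time_s: 18.13
position: [0.5369, 0.2143, 0.2637]
tcp_rot: [[1.0, -0.001, 0.003], [-0.001, -1.0, 0.0], [0.003, -0.0, -1.0]]
force: [1.6, -0.9, 0.4]
opening: 0.984
grasp_force: 0.0
```

```bash
cat >> h.py <<'E'
def caps():
    p,d,c=cam('top');W=cloud(c,d);hsv=cv2.cvtColor(p,cv2.COLOR_BGR2HSV)
    m=((hsv[...,1]<40)&(hsv[...,2]>130)&(W[...,2]>.012)&(W[...,2]<.06)&(W[...,1]>.1)&(W[...,1]<.6)).astype(np.uint8)
    n,l,st,ce=cv2.connectedComponentsWithStats(m)
    for i in range(1,n):
        if st[i,4]>80:
            P=W[l==i];(cx,cy),(w,h),a=cv2.minAreaRect((P[:,:2]*1000).astype(np.float32))
            print('cap',ce[i].round(),st[i,4],(round(cx),round(cy)),round(w),round(h),round(a),P[:,2].max().round(3))
    return p,d,c
def rowsym(p,c,yr,z=.03,x=-.131):
    "brightness profile along strip"
    for y in yr:
        u,v=pix(c,[*r2w(x,y),z]);print(round(y,4),round(u,1),round(v,1),p[int(round(v)),int(round(u))])
E
python3 - <<'E'
from h import *
s=read_state();print(s['time_s'],s['position'],s['force'])
p,d,c=caps();cv2.imwrite('pics/t7.png',p)
hsv=cv2.cvtColor(p,cv2.COLOR_BGR2HSV)
m=((hsv[...,0]>12)&(hsv[...,0]<30)&(hsv[...,1]>110)).astype(np.uint8);m[:215]=0;m[250:]=0;m[:,:320]=0
n,l,st,ce=cv2.connectedComponentsWithStats(m)
for i in range(1,n):
    w=world(c,d,*ce[i],z=.034);print('flag',ce[i],st[i,4],w2r(w))
print(p[220:234,330:356].max(-1))
cv2.imwrite('pics/t7c.png',cv2.resize(p[130:250,180:510],None,fx=2.4,fy=2.4,interpolation=cv2.INTER_CUBIC))
E
```

```text
18.1333 [0.53688149 0.21428447 0.26371759] [ 1.59255109 -0.86534029  0.4084205 ]
cap [224. 127.] 213 (690, 372) 48 54 15 0.058
cap [217. 162.] 120 (580, 388) 37 40 75 0.037
cap [161. 200.] 748 (452, 559) 82 107 90 0.054
cap [213. 205.] 285 (441, 395) 99 38 74 0.049
flag [342. 231.] 15 [-0.15031604  0.22865417]
flag [398.5 235.5] 24 [-0.14881325  0.04696899]
[[144 144 143 145 144 144 140 144 144 145 145 151  75  86  89  87  87  88
   89  90  92  94  98  98  99  55]
 [144 142 142 142 141 159 137 142 143 142 143 148  76  44  87  88  89  74
   90  90  49  64  51  54  98  57]
 [144 142 142 141 157 207 163 203 203 144 192 198 143  82 110 100 100 101
   72  74  50  53  53  53  54  55]
 [144 144 142 139 155 207 160 202 203 114 205 211  68  85 229 104 136 141
  107 100  43  44  52  50  52  54]
 [145 143 143 137 157 208 114 205 204 162 207 214  70  85 228  65 137 220
  173 191 127  83 122  68  73  76]
 [142 143 142 139 175 204 160 200 200 111 205 213  69 138 227  66 136 216
  120 213 216 177 139 142  77 146]
 [144 142 141 139 171 159 156 193 194 157 198 206  15 134 134 101 132 210
  113 204 202 116 212 213 171 216]
 [145 139 142 138 188 202 198 197 196 197 199 207 127 179 134  68 129 206
  159 197 198 112 201 198 110 203]
 [145 144 143 140 190 201 198 197 196 197 204 207 205 203 186 102 132 204
  198 195 196 157 196 195 156 196]
 [149 153 152 151 186 209 207 206 204 206 213 208 201 209 135 140 219 209
  203 199 198 197 197 197 197 197]
 [ 78  79  79  85  92  96 105 115 150 149 158 207 200 209 103 130 124 132
  130 212 206 204 203 203 202 201]
 [ 96  98  96  97  97  95  96  94  93  82  74 210 202 210  64  82  77  77
   72 129 154 151 156 179 180 198]
 [170 171  89  92 172  92  94  94  95  96 119 234 199 209  75 103  99 100
   98  96  81  80  81  86  75  81]
 [161 162 165 164 164 166 167 167 168 169 165 230 209 246  95 174  92  96
   96  99 100 100  98  97  96  94]]
```

View pics/t7c.png

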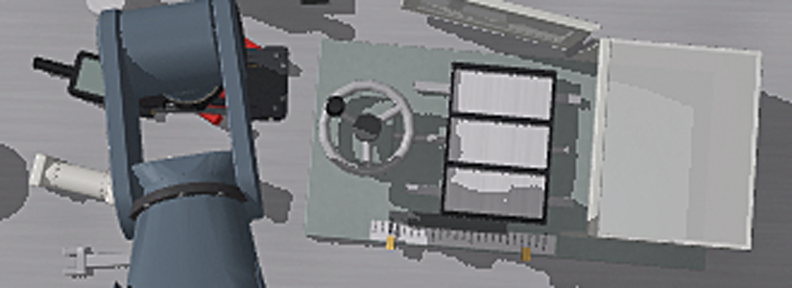

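Run:
```python
from h import *
c=calibration('top')
for v in(222,224,226): print(w2r(world(c,None,342,v,.028)),w2r(world(c,None,342,v,.034)))
w=calibration('wrist');print(w['xyz'],np.round(w['rotation'],2),w['fx'])
print(pix(w,[*r2w(-.15,.228),.03]))
P,R=tcp()
print('cam offset tool',R.T@(np.array(w['xyz'])-P))
```

```text
[-0.12155283  0.23059312] [-0.12164738  0.23105253]
[-0.12795642  0.23005741] [-0.12802447  0.23051904]
[-0.1343564  0.229522 ] [-0.13439797  0.22998584]
[0.61445935 0.22050095 0.4101707 ] [[ 0.   -0.96 -0.29]
 [-1.   -0.01  0.01]
 [-0.01  0.29 -0.96]] 353.49758980834054
(np.float64(511.97653914509795), np.float64(300.99995399502035))
cam offset tool [ 0.07893885  0.00071268 -0.14684343]
```

Run:
```python
from h import *
p,d,c=cam('wrist','w8');u,v=map(int,pix(c,[*r2w(-.145,.228),.03]));print(u,v)
cv2.imwrite('pics/w8c.png',cv2.resize(p[v-40:v+40,u-60:u+60],None,fx=6,fy=6,interpolation=cv2.INTER_CUBIC))
```

```text
512 297
```

View pics/w8c.png

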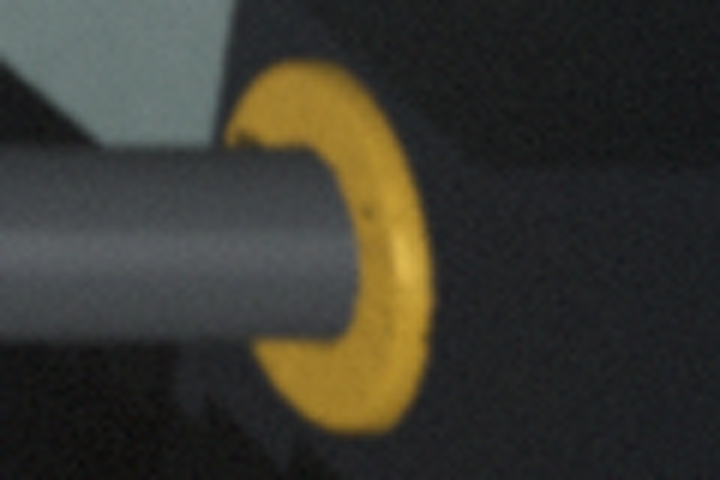

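Emit:
send_rows(
  plan=[
    [0,0,0,0,-0.1168],
    [0,0,0,0,-0.1168],
    [0,0,0,0,-0.1168],
    [0,0,0,0,-0.1168],
    [0,0,0,0,-0.1168],
    [0,0,0,0,-0.1168],
    [0,0,0,0,-0.1168],
    [0,0,0,0,-0.1168],
    [0,0,0,0,-0.1168],
    [0,0,0,0,-0.1168],
    [0,0,0,0,-0.1168],
    [0,0,0,0,-0.1168],
    [0,0,0,0,-0.1168],
    [0,-0.0373,-0.019,0,0],
    [0,-0.0373,-0.019,0,0],
    [0,-0.0373,-0.019,0,0],
    [0,-0.0373,-0.019,0,0],
    [0,-0.0373,-0.019,0,0],
    [0,-0.0373,-0.019,0,0],
    [0,-0.0373,-0.019,0,0],
  ],
)

```text
time_s: 19.9
position: [0.3888, -0.0411, 0.262]
tcp_rot: [[0.051, 0.999, -0.0], [0.999, -0.051, -0.001], [-0.001, -0.0, -1.0]]
force: [1.3, -1.2, 0.2]
opening: 0.996
grasp_force: 0.0
```

Emit:
send_rows(
  plan=[
    [0,0,0,0,0],
    [0,0,0,0,0],
  ],
)

```text
time_s: 20.07
position: [0.3895, -0.0417, 0.2621]
tcp_rot: [[0.059, 0.998, -0.0], [0.998, -0.059, -0.0], [-0.0, -0.0, -1.0]]
force: [-0.3, 0.0, -0.3]
opening: 1.002
grasp_force: 0.0
```

Run:
```python
from h import *
P,R=tcp();print(P,np.degrees(np.arctan2(R[1,0],R[0,0])))
p,d,c=cam('wrist','w9');print(pix(c,[*r2w(-.145,.228),.03]))
caps()
```

```text
[ 0.38954091 -0.04174942  0.26207715] 86.636556951682
(np.float64(300.33299422440575), np.float64(143.4773207660169))
cap [224. 128.] 228 (689, 370) 51 52 4 0.057
cap [220. 162.] 186 (579, 383) 48 41 76 0.038
cap [161. 200.] 742 (452, 560) 80 107 90 0.053
cap [266. 206.] 384 (443, 229) 117 43 78 0.05
cap [215. 205.] 321 (443, 393) 99 42 75 0.05
```

View pics/w9.png

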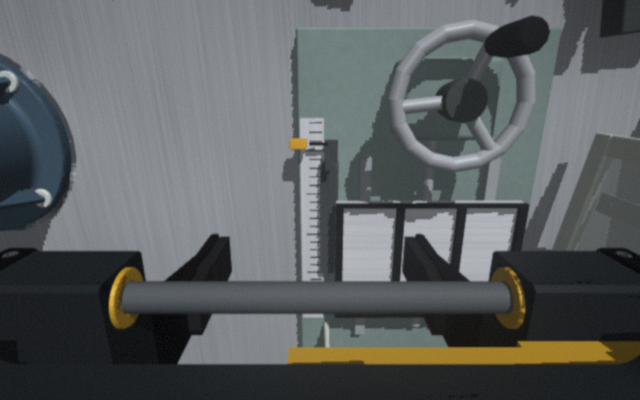

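Run:
```python
from h import *
c=calibration('top')
for u,v in((452,63),(555,72),(547,222),(442,212),(499,142)):
    print(w2r(world(c,None,180+u/2.4,130+v/2.4,.052)))
p,d,c=cam('wrist');W=cloud(c,d);m=(W[...,2]>.048)&(W[...,2]<.06)&(p.max(-1)<60);m[250:]=0
# front strip edges from wrist view: black rail pixels
v,u=np.where(m);q=np.array([w2r(x) for x in W[m]]);print(len(q),q.min(0),q.max(0));h,e=np.histogram(q[q[:,1]<.165][:,0],bins=np.arange(-.12,.12,.004));print(list(zip(e.round(3),h)))
```

```text
[0.09462625 0.16599207]
[0.09486548 0.02806785]
[-0.10518037  0.02392714]
[-0.10420956  0.16336736]
[-0.0050874  0.0953778]
2162 [-0.46250772  0.11609347] [0.09942501 0.23275189]
[(np.float64(-0.12), np.int64(0)), (np.float64(-0.116), np.int64(0)), (np.float64(-0.112), np.int64(0)), (np.float64(-0.108), np.int64(127)), (np.float64(-0.104), np.int64(142)), (np.float64(-0.1), np.int64(13)), (np.float64(-0.096), np.int64(9)), (np.float64(-0.092), np.int64(8)), (np.float64(-0.088), np.int64(6)), (np.float64(-0.084), np.int64(8)), (np.float64(-0.08), np.int64(8)), (np.float64(-0.076), np.int64(8)), (np.float64(-0.072), np.int64(7)), (np.float64(-0.068), np.int64(8)), (np.float64(-0.064), np.int64(8)), (np.float64(-0.06), np.int64(7)), (np.float64(-0.056), np.int64(7)), (np.float64(-0.052), np.int64(9)), (np.float64(-0.048), np.int64(10)), (np.float64(-0.044), np.int64(70)), (np.float64(-0.04), np.int64(152)), (np.float64(-0.036), np.int64(87)), (np.float64(-0.032), np.int64(9)), (np.float64(-0.028), np.int64(10)), (np.float64(-0.024), np.int64(11)), (np.float64(-0.02), np.int64(10)), (np.
[... 432 characters left out ...]
), np.int64(11)), (np.float64(0.036), np.int64(9)), (np.float64(0.04), np.int64(10)), (np.float64(0.044), np.int64(8)), (np.float64(0.048), np.int64(10)), (np.float64(0.052), np.int64(9)), (np.float64(0.056), np.int64(6)), (np.float64(0.06), np.int64(10)), (np.float64(0.064), np.int64(7)), (np.float64(0.068), np.int64(7)), (np.float64(0.072), np.int64(7)), (np.float64(0.076), np.int64(8)), (np.float64(0.08), np.int64(7)), (np.float64(0.084), np.int64(8)), (np.float64(0.088), np.int64(102)), (np.float64(0.092), np.int64(147)), (np.float64(0.096), np.int64(99)), (np.float64(0.1), np.int64(0)), (np.float64(0.104), np.int64(0)), (np.float64(0.108), np.int64(0)), (np.float64(0.112), np.int64(0))]
```

Emit:
send_rows(
  plan=[
    [0,0.039,0.0084,0,0],
    [0,0.039,0.0084,0,0],
    [0,0.039,0.0084,0,0],
    [0,0.039,0.0084,0,0],
    [0,0.039,0.0084,0,0],
    [0,0,0,0,0.075],
    [0,0,0,0,0.075],
    [0,0,0,0,0],
    [0,0,0,0,0],
  ],
)

```text
time_s: 20.97
position: [0.4424, 0.1548, 0.2617]
tcp_rot: [[0.195, 0.981, -0.001], [0.981, -0.195, -0.0], [-0.0, -0.001, -1.0]]
force: [-0.1, -0.0, 0.3]
opening: 0.997
grasp_force: 0.0
```

```bash
cat >> h.py <<'E'
def wcap(b,r=.09):
    "capsule near b in wrist view: centre, axis deg"
    P,R=tcp();print('tcp',P.round(4),'yaw',np.degrees(np.arctan2(R[1,0],R[0,0])).round(2))
    p,d,c=cam('wrist');W=cloud(c,d);hsv=cv2.cvtColor(p,cv2.COLOR_BGR2HSV)
    m=(np.hypot(*(W[...,:2]-np.array(b)).transpose(2,0,1))<r)&(W[...,2]>.008)&(W[...,2]<.06)&(d>0)&(hsv[...,2]>60)&(hsv[...,1]<80)
    n,l,st,ce=cv2.connectedComponentsWithStats(m.astype(np.uint8));i=1+np.argmax(st[1:,4])
    P2=W[l==i];P2=P2[P2[:,2]>.02];(cx,cy),(w,h),a=cv2.minAreaRect((P2[:,:2]*1000).astype(np.float32))
    print('px',ce[i].round(),st[i,:5]);ax=a if w>h else a+90
    t=np.array([cx,cy])/1e3;print('cap',t,sorted((round(w),round(h))),'axis',ax,'zmax',P2[:,2].max()); dl=t-P[:2];
    print('shift tool now',(R[:2,:2].T@dl).round(4),'p',p.shape);return p
E
python3 - <<'E'
from h import *
cv2.imwrite('pics/w10.png',wcap([.443,.229]))
E
```

```text
tcp [0.4424 0.1548 0.2617] yaw 78.75
px [304.  92.] [ 282   31   45  125 4541]
cap [0.44374182 0.22807442] [43, 120] axis 77.72423553466797 zmax 0.04496541502080825
shift tool now [ 0.0721 -0.013 ] p (400, 640, 3)
```

Emit:
send_rows(
  plan=[
    [0,0.036,-0.0065,0,0.018],
    [0,0.036,-0.0065,0.03,0],
    [0,0,0,0.035,0],
    [0,0,0,0.035,0],
    [0,0,0,0.035,0],
    [0,0,0,0.035,0],
    [0,0,0,0.035,0],
    [0,0,0,0.02,0],
    [0,0,0,0.0107,0],
    [255,0,0,0,0],
    [255,0,0,0,0],
    [255,0,0,0,0],
    [255,0,0,0,0],
    [255,0,0,0,0],
    [255,0,0,0,0],
    [255,0,0,0,0],
    [255,0,0,0,0],
    [255,0,0,0,0],
    [255,0,0,0,0],
    [255,0,0,0,0],
  ],
)

```text
time_s: 22.68
position: [0.4444, 0.2219, 0.0301]
tcp_rot: [[0.218, 0.976, -0.001], [0.976, -0.218, -0.0], [-0.0, -0.001, -1.0]]
force: [-1.8, -0.2, 5.2]
opening: 0.407
grasp_force: 30.0
```

Emit:
send_rows(
  plan=[
    [255,0,0,-0.02,0],
    [255,0,0,-0.03,0],
    [255,0,0,-0.04,0],
    [255,0,0,-0.04,-0.0803],
    [255,0,0,-0.04,-0.0803],
    [255,0,0,-0.04,0],
    [255,-0.03,0.0017,0,0],
    [255,-0.03,0.0017,0,0],
    [255,-0.03,0.0017,0,0],
    [255,-0.03,0.0017,0,0],
    [255,-0.03,0.0017,0,0],
    [255,-0.03,0.0017,0,0],
    [255,-0.03,0.0017,0,0],
    [255,-0.03,0.0017,0,0],
    [255,-0.03,0.0017,0,0],
    [255,-0.03,0.0017,0,0],
    [255,-0.03,0,0,0],
    [255,-0.03,0,0,0],
    [255,-0.0224,0,0,0],
    [255,0,0,0,0],
  ],
)

```text
time_s: 24.35
position: [0.44, -0.1655, 0.2397]
tcp_rot: [[0.063, 0.998, 0.002], [0.998, -0.063, -0.003], [-0.003, 0.002, -1.0]]
force: [0.3, 0.4, -1.2]
opening: 0.407
grasp_force: 30.0
```

```bash
cat >> h.py <<'E'
def held():
    "held capsule from scene camera, plus tcp"
    P,R=tcp();s=read_state();print(s['time_s'],'tcp',P.round(4),'yaw',np.degrees(np.arctan2(R[1,0],R[0,0])).round(2),s['opening'])
    p,d,c=cam('scene');W=cloud(c,d);hsv=cv2.cvtColor(p,cv2.COLOR_BGR2HSV)
    m=(np.hypot(*(W[...,:2]-P[:2]).transpose(2,0,1))<.09)&(np.abs(W[...,2]-P[2]+.008)<.035)&(hsv[...,2]>130)&(hsv[...,1]<60)&(d>0)
    q=W[m]-P;t=q@R;print(m.sum(),'tool x',np.percentile(t[:,0],[1,50,99]).round(4),'y',np.percentile(t[:,1],[1,99]).round(4),'z',np.percentile(t[:,2],[1,99]).round(4));return p
E
python3 - <<'E'
from h import *
held();print(to_tool([.4388,-.1609,.076]))
E
```

```text
24.35 tcp [ 0.44   -0.1655  0.2397] yaw 86.36 0.40671176154671046
199 tool x [-0.0524  0.0518  0.0665] y [-0.0193  0.023 ] z [-0.0176  0.0223]
[ 0.00223977 -0.00081789  0.16346166]
```

Emit:
send_rows(
  plan=[
    [255,0,0,0.035,0],
    [255,0,0,0.035,0],
    [255,0,0,0.035,0],
    [255,0,0,0.025,0],
    [255,0,0,0,0],
    [255,0,0,0,0],
    [255,0,0,0,0],
  ],
)

```text
time_s: 24.98
position: [0.4401, -0.1607, 0.1108]
tcp_rot: [[0.059, 0.998, 0.001], [0.998, -0.059, -0.001], [-0.001, 0.001, -1.0]]
force: [-0.6, 0.2, -1.9]
opening: 0.405
grasp_force: 30.0
```

Emit:
send_rows(
  plan=[
    [255,0,-0.0013,0.015,0],
    [255,0,0,0.012,0],
    [255,0,0,0.0075,0],
    [255,0,0,0,0],
    [255,0,0,0,0],
    [255,0,0,0,0],
  ],
)

```text
time_s: 25.48
position: [0.4388, -0.1612, 0.0764]
tcp_rot: [[0.059, 0.998, 0.002], [0.998, -0.059, -0.001], [-0.001, 0.002, -1.0]]
force: [0.0, 0.1, -2.6]
opening: 0.404
grasp_force: 30.0
```

Emit:
send_rows(
  plan=[
    [255,0,0,0.0015,0],
    [91,0,0,0,0],
    [91,0,0,0,0],
    [91,0,0,0,0],
    [91,0,0,0,0],
    [91,0,0,-0.005,0],
    [91,0,0,-0.02,0],
    [91,0,0,-0.03,0],
    [91,0,0,-0.04,0],
    [91,0,0,-0.04,0],
    [0,0,0,-0.03,0],
    [0,0.0396,-0.002,0,0],
    [0,0.0396,-0.002,0,0],
    [0,0.0396,-0.002,0,0],
    [0,0.0396,-0.002,0,0],
    [0,0.0396,-0.002,0,0],
    [0,0.0396,-0.002,0,0],
    [0,0.0396,-0.002,0,0],
    [0,0.0396,-0.002,0,0],
    [0,0.0396,-0.002,0,0],
  ],
)

```text
time_s: 27.15
position: [0.4405, 0.198, 0.2392]
tcp_rot: [[0.059, 0.998, 0.0], [0.998, -0.059, -0.0], [-0.0, 0.0, -1.0]]
force: [0.7, -0.5, -0.4]
opening: 0.999
grasp_force: 0.0
```

Emit:
send_rows(
  plan=[
    [0,0.0396,-0.002,0,0],
    [0,0.0396,-0.002,0,0],
    [0,0.0396,-0.002,0,0.1],
    [0,0,0,0,0.1],
    [0,0,0,0,0],
    [0,0,0,0,0],
  ],
)

```text
time_s: 27.65
position: [0.4415, 0.3149, 0.2387]
tcp_rot: [[0.253, 0.968, -0.001], [0.968, -0.253, -0.001], [-0.001, -0.001, -1.0]]
force: [-0.1, -0.2, -0.3]
opening: 1.003
grasp_force: 0.0
```

Run:
```python
from h import *
cv2.imwrite('pics/w11.png',wcap([.443,.39]))
p,d,c=caps();cv2.imwrite('pics/t11c.png',cv2.resize(p[130:250,180:510],None,fx=2.4,fy=2.4,interpolation=cv2.INTER_CUBIC))
```

```text
tcp [0.4415 0.3149 0.2387] yaw 75.35
px [295.  77.] [ 266   11   55  137 5359]
cap [0.44256189 0.40209937] [44, 120] axis 78.37887573242188 zmax 0.04483528178628676
shift tool now [ 0.0846 -0.021 ] p (400, 640, 3)
cap [224. 128.] 228 (688, 370) 50 53 4 0.057
cap [219. 160.] 110 (580, 384) 47 41 77 0.037
cap [160. 200.] 696 (452, 562) 106 75 1 0.053
```

View pics/t11c.png

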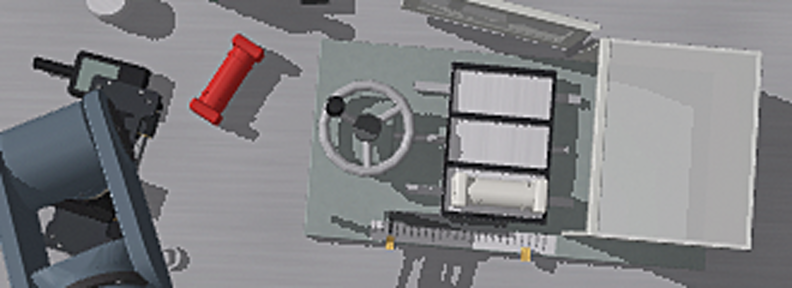

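Emit:
send_rows(
  plan=[
    [0,0.03,-0.007,0,0],
    [0,0.03,-0.007,0,0],
    [0,0.0246,-0.007,0,-0.053],
    [0,0,0,0.035,0],
    [0,0,0,0.035,0],
    [0,0,0,0.035,0],
    [0,0,0,0.035,0],
    [0,0,0,0.035,0],
    [0,0,0,0.025,0],
    [0,0,0,0.0107,0],
    [255,0,0,0,0],
    [255,0,0,0,0],
    [255,0,0,0,0],
    [255,0,0,0,0],
    [255,0,0,0,0],
    [255,0,0,0,0],
    [255,0,0,0,0],
    [255,0,0,0,0],
    [255,0,0,0,0],
    [255,0,0,0,0],
  ],
)

```text
time_s: 29.42
position: [0.4435, 0.4023, 0.0285]
tcp_rot: [[0.205, 0.979, -0.0], [0.979, -0.205, 0.0], [0.0, -0.0, -1.0]]
force: [-0.2, -0.1, 2.6]
opening: 0.403
grasp_force: 30.0
```

Run:
```python
from h import *
held()
```

```text
29.4167 tcp [0.4435 0.4023 0.0285] yaw 78.18 0.4034339151582872
743 tool x [-0.0768 -0.0227  0.0707] y [-0.0824  0.0856] z [-0.0176  0.0327]
```

Emit:
send_rows(
  plan=[
    [255,0,0,-0.02,0],
    [255,0,0,-0.03,0],
    [255,0,0,-0.04,0],
    [255,0,0,-0.04,-0.0735],
    [255,0,0,-0.04,-0.0735],
    [255,0,0,-0.04,0],
    [255,-0.0348,0.0059,0,0],
    [255,-0.0348,0.0059,0,0],
    [255,-0.0348,0.0059,0,0],
    [255,-0.0348,0.0059,0,0],
    [255,-0.0348,0.0059,0,0],
    [255,-0.0348,0.0059,0,0],
    [255,-0.0348,0.0059,0,0],
    [255,-0.0348,0.0059,0,0],
    [255,-0.0348,0.0059,0,0],
    [255,-0.0348,0.0059,0,0],
    [255,-0.0348,0.0059,0,0],
    [255,-0.0348,0.0059,0,0],
  ],
)

```text
time_s: 30.97
position: [0.4889, -0.0205, 0.2378]
tcp_rot: [[0.059, 0.998, -0.001], [0.998, -0.059, 0.0], [0.0, -0.001, -1.0]]
force: [0.9, -0.1, -1.8]
opening: 0.407
grasp_force: 30.0
```

Emit:
send_rows(
  plan=[
    [255,-0.0348,0.0059,0,0],
    [255,-0.0348,0.0059,0,0],
    [255,-0.0348,0.0059,0,0],
    [255,-0.0341,0.0063,0,0],
    [255,0,0,0.03,0],
    [255,0,0,0.03,0],
    [255,0,0,0.03,0],
    [255,0,0,0.03,0],
    [255,0,0,0,0],
    [255,0,0,0,0],
    [255,0,0,0,0],
  ],
)

```text
time_s: 31.88
position: [0.506, -0.1589, 0.1191]
tcp_rot: [[0.059, 0.998, 0.001], [0.998, -0.059, -0.001], [-0.001, 0.001, -1.0]]
force: [0.3, -0.2, -1.0]
opening: 0.404
grasp_force: 30.0
```

Run:
```python
from h import *
held();print(to_tool([.5051,-.1585,.0745]))
```

```text
31.8833 tcp [ 0.506  -0.1589  0.1191] yaw 86.61 0.40446682140991413
279 tool x [-0.0568  0.0417  0.0597] y [-0.0756  0.0227] z [-0.0194  0.0399]
[ 0.00062621 -0.00160187  0.04529826]
```

Emit:
send_rows(
  plan=[
    [255,0.0006,-0.0012,0.02,0],
    [255,0,0,0.015,0],
    [255,0,0,0.0102,0],
    [255,0,0,0,0],
    [255,0,0,0,0],
    [91,0,0,0,0],
    [91,0,0,0,0],
    [91,0,0,0,0],
    [91,0,0,0,0],
    [91,0,0,-0.005,0],
    [91,0,0,-0.02,0],
    [91,0,0,-0.03,0],
    [91,0,0,-0.04,0],
    [91,0,0,-0.04,0],
    [0,0,0,-0.03,0],
    [0,0.04,0.004,0,0],
    [0,0.04,0.004,0,0],
    [0,0.04,0.004,0,0],
    [0,0.035,0.004,0,0],
    [0,0,0,0,0],
  ],
)

```text
time_s: 33.6
position: [0.5291, 0.0015, 0.2387]
tcp_rot: [[0.054, 0.999, 0.001], [0.999, -0.054, 0.003], [0.003, 0.0, -1.0]]
force: [-0.1, -0.2, 0.1]
opening: 0.967
grasp_force: 0.0
```

Run:
```python
from h import *
P,R=tcp();print(P,read_state()['opening'])
p,d,c=cam('wrist');W=cloud(c,d)
b=np.array([.535,.065]);m=(np.hypot(*(W[...,:2]-b).transpose(2,0,1))<.035)&(W[...,2]>.152)&(W[...,2]<.17);q=W[m]
(x,y),r=cv2.minEnclosingCircle((q[:,:2]*1000).astype(np.float32));print(len(q),x,y,r,q.mean(0),to_tool([x/1e3,y/1e3,.1326]))
q,_,_=cam('scene');p2,_,_=cam('top')
im=np.zeros((600,800,3),np.uint8);im[:400,:640]=cv2.resize(q[130:290,120:376],None,fx=2.5,fy=2.5);im[400:,:660]=cv2.resize(p2[140:240,180:510],None,fx=2,fy=2)
cv2.imwrite('pics/m12.png',im)
```

```text
[0.52907805 0.00154827 0.23867636] 0.967081113471773
1024 538.179443359375 63.62119674682617 11.759496688842773 [0.53807371 0.06398989 0.15584291] [0.06509953 0.00560644 0.1059429 ]
```

View pics/m12.png

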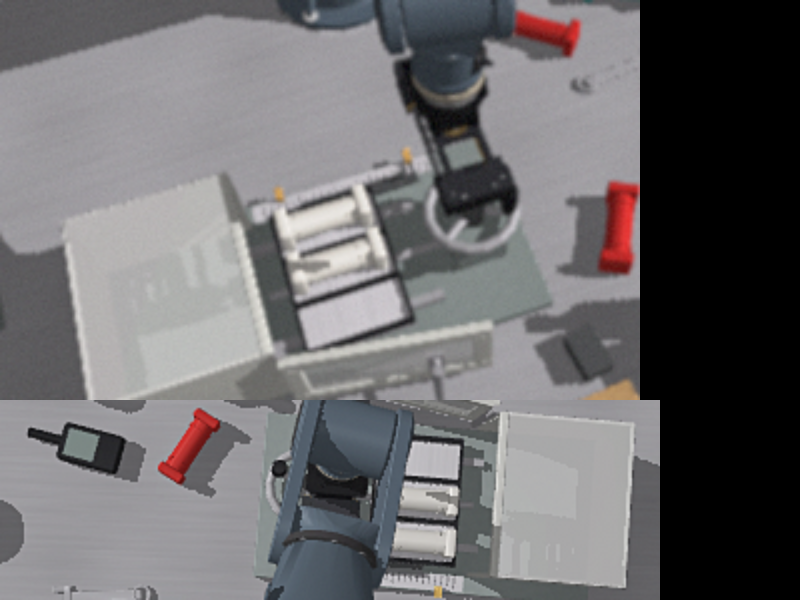

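Emit:
send_rows(
  plan=[
    [0,0.033,0.0028,0,0],
    [0,0.032,0.0028,0,0],
    [0,0,0,0,0],
    [0,0,0,0,0],
  ],
)

```text
time_s: 34.08
position: [0.5388, 0.0599, 0.238]
tcp_rot: [[0.059, 0.998, -0.0], [0.998, -0.059, -0.001], [-0.001, -0.0, -1.0]]
force: [-0.1, 0.3, -0.9]
opening: 1.003
grasp_force: 0.0
```

Run:
```python
from h import *
P,R=tcp();print(P,to_tool([.5381,.0638,.1326]))
```

```text
[0.53879352 0.05987319 0.23797858] [ 0.00394873 -0.00090831  0.10537613]
```

Emit:
send_rows(
  plan=[
    [0,0.004,-0.001,0.03,0],
    [0,0,0,0.03,0],
    [0,0,0,0.03,0],
    [0,0,0,0.0154,0],
    [0,0,0,0,0],
    [255,0,0,0,0],
    [255,0,0,0,0],
    [255,0,0,0,0],
    [255,0,0,0,0],
    [255,0,0,0,0],
    [255,0,0,0,0],
    [255,0,0,0,0],
    [255,0,0,0,0],
    [255,0,0,0,0],
    [255,0,0,0,0],
    [255,0,0,0,0],
    [255,0,0,0,0],
    [255,0,0,0,0],
  ],
)

```text
time_s: 35.58
position: [0.5384, 0.0645, 0.1326]
tcp_rot: [[0.059, 0.998, 0.001], [0.998, -0.059, 0.0], [0.0, 0.001, -1.0]]
force: [0.7, -0.3, 0.3]
opening: 0.261
grasp_force: 30.0
```

Emit:
send_rows(
  plan=[
    [255,0.0039,-0.0145,0,0],
    [255,-0.0008,-0.015,0,0],
    [255,-0.0054,-0.014,0,0],
    [255,-0.0094,-0.0117,0,0],
    [255,-0.0126,-0.0082,0,0],
    [255,-0.0145,-0.0039,0,0],
    [255,-0.015,0.0008,0,0],
    [255,-0.014,0.0054,0,0],
    [255,-0.0117,0.0094,0,0],
    [255,-0.0082,0.0126,0,0],
    [255,-0.0039,0.0145,0,0],
    [255,0.0008,0.015,0,0],
    [255,0.0054,0.014,0,0],
    [255,0.0094,0.0117,0,0],
    [255,0.0126,0.0082,0,0],
    [255,0.0145,0.0039,0,0],
    [255,0.015,-0.0008,0,0],
    [255,0.014,-0.0054,0,0],
    [255,0.0117,-0.0094,0,0],
    [255,0.0082,-0.0126,0,0],
  ],
)

```text
time_s: 37.25
position: [0.5388, 0.0646, 0.1326]
tcp_rot: [[0.058, 0.998, 0.003], [0.998, -0.058, -0.002], [-0.001, 0.003, -1.0]]
force: [1.6, -8.6, -1.8]
opening: 0.267
grasp_force: 30.0
```

Emit:
send_rows(
  plan=[
    [255,0.0039,-0.0145,0,0],
    [255,-0.0008,-0.015,0,0],
    [255,-0.0054,-0.014,0,0],
    [255,-0.0094,-0.0117,0,0],
    [255,-0.0126,-0.0082,0,0],
    [255,-0.0145,-0.0039,0,0],
    [255,-0.015,0.0008,0,0],
    [255,-0.014,0.0054,0,0],
    [255,-0.0117,0.0094,0,0],
    [255,-0.0082,0.0126,0,0],
    [255,-0.0039,0.0145,0,0],
    [255,0.0008,0.015,0,0],
    [255,0.0054,0.014,0,0],
    [255,0.0094,0.0117,0,0],
    [255,0.0126,0.0082,0,0],
    [255,0.0145,0.0039,0,0],
    [255,0.015,-0.0008,0,0],
    [255,0.014,-0.0054,0,0],
    [255,0.0117,-0.0094,0,0],
    [255,0.0082,-0.0126,0,0],
  ],
)

```text
time_s: 38.92
position: [0.5381, 0.065, 0.1326]
tcp_rot: [[0.058, 0.998, 0.002], [0.998, -0.058, -0.001], [-0.001, 0.002, -1.0]]
force: [1.4, -9.3, -2.0]
opening: 0.263
grasp_force: 30.0
```

Emit:
send_rows(
  plan=[
    [255,0.0039,-0.0145,0,0],
    [255,-0.0008,-0.015,0,0],
    [255,-0.0054,-0.014,0,0],
    [255,-0.0094,-0.0117,0,0],
    [255,-0.0126,-0.0082,0,0],
    [255,-0.0145,-0.0039,0,0],
    [255,-0.015,0.0008,0,0],
    [255,-0.014,0.0054,0,0],
    [255,-0.0117,0.0094,0,0],
    [255,-0.0082,0.0126,0,0],
    [255,-0.0039,0.0145,0,0],
    [255,0.0008,0.015,0,0],
    [255,0.0054,0.014,0,0],
    [255,0.0094,0.0117,0,0],
    [255,0.0126,0.0082,0,0],
    [255,0.0145,0.0039,0,0],
    [255,0,0,0,0],
    [255,0,0,0,0],
  ],
)

```text
time_s: 40.42
position: [0.5643, 0.0161, 0.1327]
tcp_rot: [[0.059, 0.998, 0.004], [0.998, -0.059, 0.003], [0.003, 0.004, -1.0]]
force: [5.9, 3.2, -3.6]
opening: 0.267
grasp_force: 30.0
```

Run:
```python
from h import *
P,R=tcp();a=P[:2]-HUB;print(P,np.degrees(np.arctan2(a[1],a[0])),np.hypot(*a),read_state()['force'])
p,d,c=cam('top','t13')
hsv=cv2.cvtColor(p,cv2.COLOR_BGR2HSV)
m=((hsv[...,0]>12)&(hsv[...,0]<30)&(hsv[...,1]>110)).astype(np.uint8);m[:215]=0;m[250:]=0;m[:,:320]=0
n,l,st,ce=cv2.connectedComponentsWithStats(m)
for i in range(1,n): print('flag',ce[i],st[i,4],w2r(world(c,d,*ce[i],z=.034)))
print(p[224:234,382:404].max(-1))
```

```text
[0.56428131 0.01608465 0.1326729 ] -5.660633286023429 0.04881937888280774 [ 5.86062589  3.23191799 -3.61385857]
flag [398.63636364 235.68181818] 22 [-0.14935401  0.04648894]
[[137 139 143 140 142 143 147 149 152  84  84  89  90  93  66  54  57  58
   57  58  57  58]
 [155 135 139 135 137 137 138 139 145 148  80  84  88  91  70  54  56  53
   54  56  52  51]
 [165 209 209 191 191 191 189 173 177  99  98  95  83  90  70  20  39  56
   54  54  40  51]
 [112 204 202 113 206 204 160 206 209 120 221 134 105 143 149  42  73 139
  119 108  94  85]
 [115 205 204 114 206 203 109 205 203 114 207 209 116 132 139  50 117 144
  108 112 145  88]
 [158 201 199 112 202 202 112 204 204 162 205 205 117 214 223  72 116 139
  104 135 138 105]
 [156 201 199 159 201 199 112 201 200 109 201 200 158 203 212  11 187 137
  103 136 221  97]
 [194 193 193 193 194 195 196 195 196 110 200 197 156 200 207  18 183 133
   66 132 212 167]
 [198 195 195 193 194 194 194 192 195 196 194 192 190 192 199 169 215 130
  101 129 206 110]
 [207 205 205 204 202 202 200 198 197 197 197 196 196 197 202 223 213 187
  202 131 208 201]]
```

Emit:
send_rows(
  plan=[
    [255,0.0121,-0.0002,0,0],
    [255,0.0116,-0.0033,0,0],
    [255,0,0,0,0],
    [0,0,0,0,0],
    [0,0,0,0,0],
    [0,0,0,0,0],
    [0,0,0,0,0],
    [0,0,0,0,0],
    [0,0,0,-0.04,0],
    [0,0,0,-0.04,0],
    [0,0,0,-0.04,0],
    [0,-0.0338,-0.0205,-0.01,0],
    [0,-0.0338,-0.0205,0,0],
    [0,-0.0338,-0.0205,0,0],
    [0,-0.0338,-0.0205,0,0],
    [0,-0.0338,-0.0205,0,0],
    [0,-0.0338,-0.0205,0,0],
    [0,-0.0338,-0.0205,0,0],
    [0,-0.0338,-0.0205,0,0],
    [0,0,0,0,0],
  ],
)

```text
time_s: 42.13
position: [0.3782, -0.2278, 0.2628]
tcp_rot: [[0.067, 0.998, -0.001], [0.998, -0.067, -0.003], [-0.003, -0.001, -1.0]]
force: [0.3, -0.5, -0.1]
opening: 1.0
grasp_force: 0.0
```

Emit:
send_rows(
  plan=[
    [0,0,0,0,0],
    [0,0,0,0,0],
  ],
)

```text
time_s: 42.3
position: [0.381, -0.2222, 0.2625]
tcp_rot: [[0.061, 0.998, -0.0], [0.998, -0.061, 0.001], [0.001, -0.0, -1.0]]
force: [0.3, -0.0, 0.8]
opening: 0.997
grasp_force: 0.0
```

Run:
```python
from h import *
P,R=tcp();print(P)
p,d,c=cam('wrist');u,v=map(int,pix(c,[*r2w(-.14,.046),.03]));print(u,v)
q,_,_=cam('top')
im=np.zeros((600,600,3),np.uint8)
v0=max(0,v-25);im[:300]=cv2.resize(p[v0:v0+50,u-50:u+50],(600,300),interpolation=cv2.INTER_CUBIC)
im[300:]=cv2.resize(q[140:240,310:510],(600,300),interpolation=cv2.INTER_CUBIC);cv2.imwrite('pics/m14.png',im)
```

```text
[ 0.38104476 -0.22215304  0.2625305 ]
302 145
```

View pics/m14.png

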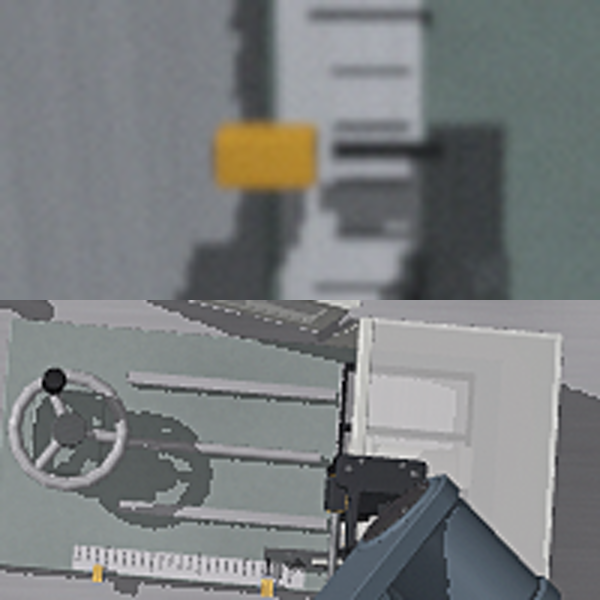

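Emit:
send_rows(
  plan=[
    [0,0,0,0,0.1197],
    [0,0,0,0,0.1197],
    [0,0,0,0,0.1197],
    [0,0,0,0,0.1197],
    [0,0,0,0,0.1197],
    [0,0,0,0,0.1197],
    [0,0,0,0,0.1197],
    [0,0,0,0,0.1197],
    [0,0,0,0,0.1197],
    [0,0,0,0,0.1197],
    [0,0,0,0,0.1197],
    [0,0,0,0,0.1197],
    [0,0,0,0,0.1197],
    [0,0,0,0,0.1197],
  ],
)

```text
time_s: 43.57
position: [0.3822, -0.2206, 0.2625]
tcp_rot: [[0.986, -0.166, -0.0], [-0.166, -0.986, 0.001], [-0.0, -0.0, -1.0]]
force: [-0.8, 0.0, 0.5]
opening: 1.001
grasp_force: 0.0
```

Emit:
send_rows(
  plan=[
    [0,0.0349,-0.0195,0,0],
    [0,0.0349,-0.0195,0,0],
    [0,0.0349,-0.0195,0,0],
    [0,0.0349,-0.0195,0,0],
    [0,0.0349,-0.0195,0,0],
    [0,0.0349,-0.0195,0,0],
    [0,0.0349,-0.0195,0,0],
    [0,0.0349,-0.0195,0,0],
    [0,0.0349,-0.0195,0,0],
    [0,0,0,0,0],
    [0,0,0,0,0],
    [0,0,0,0,0],
  ],
)

```text
time_s: 44.57
position: [0.7193, -0.0984, 0.2615]
tcp_rot: [[0.987, -0.161, -0.003], [-0.161, -0.987, 0.0], [-0.003, 0.0, -1.0]]
force: [-0.8, -0.2, -0.2]
opening: 1.0
grasp_force: 0.0
```

Run:
```python
from h import *
P,R=tcp();print(P,np.degrees(np.arctan2(R[1,0],R[0,0])))
b=np.array([.7195,-.1])
for n in('scene','wrist'):
    p,d,c=cam(n);W=cloud(c,d);m=(np.hypot(*(W[...,:2]-b).transpose(2,0,1))<.022)&(W[...,2]>.153)&(W[...,2]<.17);q=W[m]
    if len(q)>3: print(n,len(q),q.mean(0),cv2.minEnclosingCircle((q[:,:2]*1000).astype(np.float32)))
print(to_tool([*b,.1325]))
```

```text
[ 0.71929518 -0.09843396  0.26153297] -9.247096698347615
scene 21 [ 0.71994492 -0.10054873  0.16169143] ((719.3357543945312, -100.52381134033203), 6.7699503898620605)
wrist 288 [ 0.72098382 -0.10119996  0.15968511] ((720.2739868164062, -101.16230773925781), 6.846856594085693)
[ 9.39551716e-04 -8.86714002e-05  1.30050284e-01]
```

Emit:
send_rows(
  plan=[
    [0,0.0009,0.0023,0.03,0],
    [0,0,0,0.03,0],
    [0,0,0,0.03,0],
    [0,0,0,0.03,0],
    [0,0,0,0.009,0],
    [0,0,0,0,0],
    [255,0,0,0,0],
    [255,0,0,0,0],
    [255,0,0,0,0],
    [255,0,0,0,0],
    [255,0,0,0,0],
    [255,0,0,0,0],
    [255,0,0,0,0],
    [255,0,0,0,0],
    [255,0,0,0,0],
    [255,0,0,0,0],
    [255,0,0,0,0],
    [255,0,0,0,0],
    [255,0,0,0,0],
    [255,0,0,0,0],
  ],
)

```text
time_s: 46.33
position: [0.7214, -0.1009, 0.1335]
tcp_rot: [[0.986, -0.164, 0.002], [-0.164, -0.986, 0.003], [0.001, -0.004, -1.0]]
force: [2.9, 4.6, -0.3]
opening: 0.148
grasp_force: 30.0
```

Emit:
send_rows(
  plan=[
    [255,-0.0146,-0.0042,0,-0.0838],
    [255,-0.0146,-0.0042,0,-0.0838],
    [255,-0.0146,-0.0042,0,-0.0838],
    [255,-0.0146,-0.0042,0,-0.0838],
    [255,-0.0146,-0.0042,0,-0.0838],
    [255,-0.0146,-0.0042,0,-0.0838],
    [255,-0.0146,-0.0042,0,-0.0838],
    [255,-0.0146,-0.0042,0,-0.0838],
    [255,-0.0146,-0.0042,0,-0.0838],
    [255,-0.0146,-0.0042,0,-0.0838],
    [255,-0.0146,-0.0042,0,-0.0838],
    [255,-0.0146,-0.0042,0,-0.0838],
    [255,-0.0146,-0.0042,0,-0.0838],
    [255,-0.0146,-0.0042,0,-0.0838],
    [255,-0.0146,-0.0042,0,-0.0838],
    [255,-0.0146,-0.0042,0,-0.0838],
    [255,-0.0146,-0.0042,0,-0.0838],
    [255,-0.0146,-0.0042,0,-0.0838],
    [255,-0.0146,-0.0042,0,-0.0838],
  ],
)

```text
time_s: 47.92
position: [0.4704, -0.1801, 0.1334]
tcp_rot: [[0.138, 0.99, -0.006], [0.99, -0.138, 0.004], [0.003, -0.006, -1.0]]
force: [-4.5, 3.1, 1.7]
opening: 0.148
grasp_force: 30.0
```

Run:
```python
from h import *
P,R=tcp();hg=r2w(.128,0);v=P[:2]-hg;print(P,np.hypot(*v),'phi',np.radians(160.65)-np.arctan2(v[1],v[0]),np.degrees(np.arctan2(R[1,0],R[0,0])),read_state()['force'])
```

```text
[ 0.47039671 -0.1801494   0.13337785] 0.1810657282878036 phi 0.12826949025602508 82.08961724704352 [-4.45809925  3.06575879  1.69626297]
```

Emit:
send_rows(
  plan=[
    [255,-0.0073,-0.0021,0,-0.042],
    [255,-0.0073,-0.0021,0,-0.042],
    [255,-0.0037,-0.0011,0,-0.021],
    [255,-0.0037,-0.0011,0,-0.021],
    [255,0,0,0,0],
    [255,0,0,0,0],
  ],
)

```text
time_s: 48.42
position: [0.462, -0.1999, 0.1333]
tcp_rot: [[0.018, 1.0, -0.006], [1.0, -0.018, 0.007], [0.007, -0.007, -1.0]]
force: [-5.2, 6.8, 3.5]
opening: 0.149
grasp_force: 30.0
```

Run:
```python
from h import *
P,R=tcp();hg=r2w(.128,0);v=P[:2]-hg;print(P,np.hypot(*v),'phi',np.radians(160.65)-np.arctan2(v[1],v[0]),np.degrees(np.arctan2(R[1,0],R[0,0])),read_state()['force'])
```

```text
[ 0.46202035 -0.19989851  0.13330113] 0.18094628881897293 phi 0.009686169131288835 88.97714980978455 [-5.167626    6.75980151  3.47195958]
```

Emit:
send_rows(
  plan=[
    [255,-0.003,0,0,0],
    [255,-0.002,0,0,0],
    [255,0,0,0,0],
    [255,0,0,0,0],
  ],
)

```text
time_s: 48.75
position: [0.4619, -0.2001, 0.1333]
tcp_rot: [[0.02, 1.0, -0.007], [1.0, -0.02, 0.015], [0.015, -0.007, -1.0]]
force: [1.2, 19.8, 8.2]
opening: 0.15
grasp_force: 30.0
```

Emit:
send_rows(
  plan=[
    [255,0.004,0,0,0],
    [0,0,0,0,0],
    [0,0,0,0,0],
    [0,0,0,0,0],
    [0,0,0,0,0],
    [0,0,0,0,0],
    [0,0,0,0,0],
    [0,0,0,0,0],
    [0,0,0,0,0],
    [0,0,0,-0.02,0],
    [0,0,0,-0.03,0],
    [0,0,0,-0.03,0],
    [0,0,0,-0.04,0],
    [0,0,0,-0.04,0],
    [0,0,0,-0.03,0],
    [0,-0.02,-0.03,0,0],
    [0,-0.02,-0.03,0,0],
    [0,-0.02,-0.02,0,0],
    [0,0,0,0,0],
    [0,0,0,0,0],
  ],
)

```text
time_s: 50.42
position: [0.3834, -0.2636, 0.3237]
tcp_rot: [[0.02, 1.0, 0.0], [1.0, -0.02, 0.0], [0.0, 0.0, -1.0]]
force: [1.0, -0.0, 0.1]
opening: 1.001
grasp_force: 0.0
```

Run:
```python
from h import *
P,R=tcp();print(P,read_state()['time_s'])
b=r2w(-.047,.05);print(b)
for n in('scene','wrist'):
    p,d,c=cam(n,n+'_f');W=cloud(c,d);m=(np.hypot(*(W[...,:2]-b).transpose(2,0,1))<.022)&(W[...,2]>.15)&(W[...,2]<.17);q=W[m]
    if len(q)>3: print(n,len(q),q.mean(0),cv2.minEnclosingCircle((q[:,:2]*1000).astype(np.float32)))
p=cv2.imread('pics/scene_f.png');t,_,_=cam('top')
im=np.zeros((600,760,3),np.uint8);im[:400,:640]=cv2.resize(p[130:290,120:376],None,fx=2.5,fy=2.5);im[400:]=cv2.resize(t[130:230,180:560],(760,200));cv2.imwrite('pics/mf.png',im)
```

```text
[ 0.38338454 -0.26357359  0.32372144] 50.4167
[ 0.46042999 -0.20121309]
scene 23 [ 0.46315428 -0.20046221  0.16042924] ((460.95269775390625, -200.1383056640625), 7.840010166168213)
wrist 244 [ 0.46043242 -0.20111124  0.15942233] ((461.275146484375, -201.46241760253906), 7.0014119148254395)
```

View pics/mf.png

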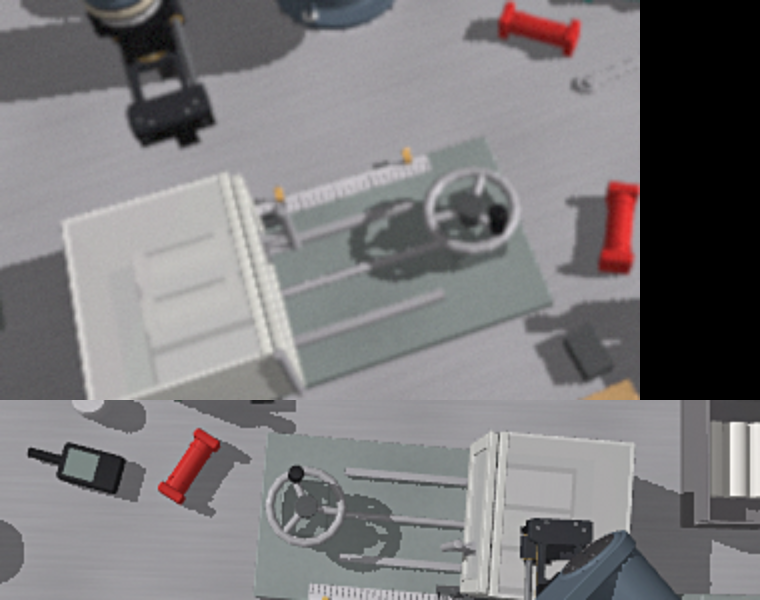

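```bash
python3 -c "
from rig import hand_in;print(hand_in())"
```

```text
the job is handed in; nothing more can be done
None
```

The job is handed in: both white capsules found on the bench lie flat in lanes 0 and 1, the pointer is level with the inner brass flag to about 1 mm, and the door is fully shut, after about 50 s of robot time; no verdict came back at hand-in.

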